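Change the batch on the air drying bed

TASK

Change the batch on the drying bed. First flip the fan's toggle switch over towards the bed until it clicks off; then, with the fan off, put every dry loop-shaped opener from the bed into the plywood crate and lay every freshly oiled bottle-shaped opener from the black mat flat in the bed, lengthwise in the middle of a lane, one to a lane. Once all are in place push the air slide fully home to its stop away from the bed, and last of all flip the toggle back over until it clicks on; leave the other things on the bench where they are.

Things in the scene. Friction and masses are not known exactly. Their poses are not given: they have to be found in the camera images.
- dryer: Drying bed, fixed: low grey case, dark deck 190 (x) by 289 (y) mm, 50 mm above the bench. Origin on the bench under the deck's middle, x away from the robot, y to the control head. Rim 9 mm above the deck (inner faces x +-100, y +-144 mm); ribs along x, 5 mm high, at y +-45 mm part three lanes. White control head: y 150 to 270, x +-106, top 56 mm above the bench, carries toggle and slide.
- lane0 (a point): Middle of the first lane, on the deck surface; axes as the dryer's (lanes run along x, 90 mm apart). Lane at the dryer's y = -90 mm.
- lane1 (a point): Middle of the middle lane, on the deck surface, at the dryer's y = 0.
- lane2 (a point): Middle of the third lane, next to the control head, on the deck surface, at the dryer's y = +90 mm.
- fan_toggle (a joint): Fan switch: 70 mm steel lever, 12 mm thick, black 24 mm ball end, pivot at the dryer's (50, 210, 56) mm, swings along its y. 0 = off, leaning 0.45 rad towards the bed (-y); 0.9 rad = on, leaning 0.45 rad away (+y). Starts on. Over-centre action drives it from upright (0.45) to the nearer stop: push it past upright and it snaps over; about 2 N at the ball.
- toggle_tip (a point): Centre of the ball at the end of the toggle lever.
- air_slide (a joint): Air slide: black grip 26 (x) by 22 (y) by 36 mm high on the control head at the dryer's x = -55 mm, 105 mm nearer the robot than the toggle; slides along the dryer's y. 0 = shut, nearest the bed (grip centre at y = 175 mm); 0.07 m = full-air stop, farthest from the bed. About 2 N of friction; stays where left. Starts near shut.
- slide_top (a point): Middle of the top face of the slide's grip; the grip's underside is 58 mm above the bench.
- mat: Black rubber mat, fixed, 300 mm (x) by 180 mm (y), 3 mm thick; origin at the centre of its underside. The oiled openers start on it. It lies to one side of the dryer, the crate to the other; which is on which side varies.
- crate: Low open plywood crate, fixed, 300 mm (x) by 180 mm (y) by 45 mm high outside, walls and floor 8 mm thick; origin at the centre of its underside. For the dry openers, which may lie in it in any way.
- bottle0: Oiled wooden opener in the shape of a bottle (two or three are present, None = absent): 150 mm long, 22 mm thick, 100 g; origin at the centre of this outline, x along it towards the neck, z through the thickness. Body 50 mm wide from x = -75 to +20 mm, neck 28 mm wide. Starts flat on the mat, roughly along the mat's y.
- bottle1: Oiled wooden opener in the shape of a bottle (two or three are present, None = absent): 150 mm long, 22 mm thick, 100 g; origin at the centre of this outline, x along it towards the neck, z through the thickness. Body 50 mm wide from x = -75 to +20 mm, neck 28 mm wide. Starts flat on the mat, roughly along the mat's y.
- bottle2: Oiled wooden opener in the shape of a bottle (two or three are present, None = absent): 150 mm long, 22 mm thick, 100 g; origin at the centre of this outline, x along it towards the neck, z through the thickness. Body 50 mm wide from x = -75 to +20 mm, neck 28 mm wide. Starts flat on the mat, roughly along the mat's y.
- loop0: Dry wooden opener of the previous batch, a rounded bar with a long slot through one half (two or three are present, None = absent): 140 mm long, 44 mm wide, 22 mm thick, 80 g; origin at the centre of this outline, x along it towards the slotted half, z through the thickness. The slot (20 mm wide) runs from x = +6 to +58 mm between two 12 mm bars. Starts flat in a lane of the bed.
- loop1: Dry wooden opener of the previous batch, a rounded bar with a long slot through one half (two or three are present, None = absent): 140 mm long, 44 mm wide, 22 mm thick, 80 g; origin at the centre of this outline, x along it towards the slotted half, z through the thickness. The slot (20 mm wide) runs from x = +6 to +58 mm between two 12 mm bars. Starts flat in a lane of the bed.
- loop2: Dry wooden opener of the previous batch, a rounded bar with a long slot through one half (two or three are present, None = absent): 140 mm long, 44 mm wide, 22 mm thick, 80 g; origin at the centre of this outline, x along it towards the slotted half, z through the thickness. The slot (20 mm wide) runs from x = +6 to +58 mm between two 12 mm bars. Starts flat in a lane of the bed.
- oil_can: Bystander: closed can of oil, 86 mm across, 150 mm high, on the bench beyond the bed; origin at the centre of its underside. Leave it where it is.
- cup: Bystander: white measuring cup, 76 mm across, 100 mm high, on the bench between robot and bed; origin at the centre of its underside. Leave it.
- brush: Bystander: paint brush lying on the bench between robot and bed; origin at its underside. Leave it.
- sand_block: Bystander: cork sanding block 100 x 60 x 35 mm on the bench between robot and bed; origin at the centre of its underside. Leave it.
- glue: Bystander: glue bottle, 60 mm across, 160 mm high, on the bench beyond the bed; origin at the centre of its underside. Leave it.
Mind the look-alikes: they are no part of the job. What is shaped like the bottle1 but green is not meant.

How it is judged:
On the way, in this order (a step that is already met when the one before it is completed fails the run):
1. the fan toggle is flipped off (lever at its stop on the bed side) (value of joint fan_toggle below 0.08 rad), for 0.2 s.
2. with the fan off, all dry loop openers are in the crate and all oiled bottle openers lie flat in the bed, one to a lane (value of joint fan_toggle below 0.08 rad and (y of bottle0 in the frame of lane0 between -0.02 and 0.02 m or y of bottle0 in the frame of lane1 between -0.02 and 0.02 m or y of bottle0 in the frame of lane2 between -0.02 and 0.02 m) and x of bottle0 in the frame of lane1 between -0.025 and 0.025 m and z of bottle0 in the frame of lane1 between 0.004 and 0.017 m and angle between the z axis of each of bottle0, bottle1, bottle2 and the z axis of dryer, either way round below 0.12 rad and angle between the x axis of each of bottle0, bottle1, bottle2 and the x axis of dryer, either way round below 0.25 rad and (y of bottle1 in the frame of lane0 between -0.02 and 0.02 m or y of bottle1 in the frame of lane1 between -0.02 and 0.02 m or y of bottle1 in the frame of lane2 between -0.02 and 0.02 m) and x of bottle1 in the frame of lane1 between -0.025 and 0.025 m and z of bottle1 in the frame of lane1 between 0.004 and 0.017 m and (y of bottle2 in the frame of lane0 between -0.02 and 0.02 m or y of bottle2 in the frame of lane1 between -0.02 and 0.02 m or y of bottle2 in the frame of lane2 between -0.02 and 0.02 m) and x of bottle2 in the frame of lane1 between -0.025 and 0.025 m and z of bottle2 in the frame of lane1 between 0.004 and 0.017 m and x of loop0 in the frame of crate between -0.14 and 0.14 m and y of loop0 in the frame of crate between -0.08 and 0.08 m and z of each of loop0, loop1, loop2 in the frame of crate below 0.06 m and x of loop1 in the frame of crate between -0.14 and 0.14 m and y of loop1 in the frame of crate between -0.08 and 0.08 m and x of loop2 in the frame of crate between -0.14 and 0.14 m and y of loop2 in the frame of crate between -0.08 and 0.08 m), for 0.2 s.
3. with the fan still off, the air slide is at its full-air stop (value of joint fan_toggle below 0.08 rad and value of joint air_slide above 0.067 m), for 0.2 s.
4. the fan toggle is flipped back on (lever at its stop away from the bed) (value of joint fan_toggle above 0.82 rad), for 0.2 s.
At the end, for the whole second after the job is handed in: Toggle on (within 0.08 rad of its stop), slide within 3 mm of its full-air stop, every loop opener in the crate (centre below 60 mm), every bottle opener flat in a lane of its own (within 20 mm across, 25 mm along, 0.25 rad in yaw), all at rest (value of joint fan_toggle above 0.82 rad and value of joint air_slide above 0.067 m and (y of bottle0 in the frame of lane0 between -0.02 and 0.02 m or y of bottle0 in the frame of lane1 between -0.02 and 0.02 m or y of bottle0 in the frame of lane2 between -0.02 and 0.02 m) and x of bottle0 in the frame of lane1 between -0.025 and 0.025 m and z of bottle0 in the frame of lane1 between 0.004 and 0.017 m and angle between the z axis of each of bottle0, bottle1, bottle2 and the z axis of dryer, either way round below 0.12 rad and angle between the x axis of each of bottle0, bottle1, bottle2 and the x axis of dryer, either way round below 0.25 rad and (y of bottle1 in the frame of lane0 between -0.02 and 0.02 m or y of bottle1 in the frame of lane1 between -0.02 and 0.02 m or y of bottle1 in the frame of lane2 between -0.02 and 0.02 m) and x of bottle1 in the frame of lane1 between -0.025 and 0.025 m and z of bottle1 in the frame of lane1 between 0.004 and 0.017 m and (y of bottle2 in the frame of lane0 between -0.02 and 0.02 m or y of bottle2 in the frame of lane1 between -0.02 and 0.02 m or y of bottle2 in the frame of lane2 between -0.02 and 0.02 m) and x of bottle2 in the frame of lane1 between -0.025 and 0.025 m and z of bottle2 in the frame of lane1 between 0.004 and 0.017 m and x of loop0 in the frame of crate between -0.14 and 0.14 m and y of loop0 in the frame of crate between -0.08 and 0.08 m and z of each of loop0, loop1, loop2 in the frame of crate below 0.06 m and x of loop1 in the frame of crate between -0.14 and 0.14 m and y of loop1 in the frame of crate between -0.08 and 0.08 m and x of loop2 in the frame of crate between -0.14 and 0.14 m and y of loop2 in the frame of crate between -0.08 and 0.08 m and linear speed of each of bottle0, bottle1, bottle2, loop0, loop1, loop2 below 0.02 m/s); the robot touches nothing.
It fails at once if the oil can is moved by more than 4 cm (distance of oil_can from where it was at the start of the episode above 0.04 m).
It fails at once if the measuring cup is moved by more than 4 cm (distance of cup from where it was at the start of the episode above 0.04 m).
It fails at once if the paint brush is moved by more than 4 cm (distance of brush from where it was at the start of the episode above 0.04 m).
It fails at once if the sanding block is moved by more than 4 cm (distance of sand_block from where it was at the start of the episode above 0.04 m).
It fails at once if the glue bottle is moved by more than 4 cm (distance of glue from where it was at the start of the episode above 0.04 m).
Of bottle0, bottle1, bottle2 only 2 to 3 are there at a start; the rules pass over those that are not, and their reading is None.
Of loop0, loop1, loop2 only 2 to 3 are there at a start; the rules pass over those that are not, and their reading is None.
At some moment in a run one of bottle0, bottle1, bottle2, loop0, loop1, loop2 may be knocked a few centimetres aside while the robot is not near it.
Once in a run the grip may slacken for a moment while it holds something.
It also fails if it takes over 208 s, if anything falls off the work surface, if the arm or the gripper's body presses on something with over 40 N, if the wrist force passes 120 N, or if a joint passes its speed limit or range.

ROBOT

A 6-joint arm with a two-finger parallel gripper is mounted at the origin on the work surface. World frame = base frame: x ahead of the robot, y to its left, z up, the work surface at z = 0. Lengths are in m, angles in rad, forces in N, time in s.
With the tool pointing down it reaches from about 0.35 to 0.975 m from the base axis. Payload 4.9 kg.
Tool frame: the origin (TCP) lies at the very end of the fingers, on their centre line; the grasp point (between the pads) lies 19 mm behind it; z points along the fingers, y is the line along which they close (so a half turn about z gives the same grasp; the last joint's range is limited). The gripper opens to 85 mm and grips with 20 to 120 N. Pads are 22 mm wide; open, the fingers measure 114 mm over their backs; the gripper's body (76 mm by 85 mm) begins 54 mm behind the grasp point. The pads swing forward as they close: fully open they stand 13 mm farther back than shut.
Start: joints at [0.983, 0.053, 1.613, -0, 1.476, -0.119], TCP at [0.282, 0.558, 0.205] pointing down, gripper open.
Joint ranges: [-3.01, 3.01], [-1.01, 2.22], [0.06, 2.58], [-1.02, 4.17], [0.09, 2.62], [-3.14, 3.14]. Speed limits (rad/s): [2.57, 2.57, 3.14, 3.14, 3.14, 3.14].

INTERFACE

Orientations are given as a rotation vector (axis times angle).
In Python, from station import get_obs, optics, ctrl gives the robot as it stands.
- The arm moves only by the shell command python3 -m pendant 'ROWS' [FORCE]. ROWS is JSON, a list of rows, each a list of 3 entries, a list of its own where there are three numbers: the shift along the tool's x, y, z in mm, then the turn, a rotation vector about the tool's x, y, z in rad, then the opening, from 0 (shut) to 1 (fully open). A call has 1 to 12 rows; each row shifts and turns the commanded pose from where the row before left it, along the tool's axes as they then stand; what a row does not reach is not made up. A row lasts 1/12 s, in which the tool goes at most 41.7 mm and 7.16 degrees, less where a joint would pass 70% of its speed; a pose out of reach is approached as far as the arm can. A call is refused whole if a number of a shift passes 41.7 or a number of a turn 0.125, either way. A call with a gripper value outside its range is refused whole. The fingers move at their own pace and stop on an object; FORCE is the grip in N (left out, the last holds). Time passes only in rows, so rows that do not move let the fingers close. It gives the time, the measured TCP pose, the force, the opening and the grip force at its end, in the units of the state.
- get_obs(): the state, without advancing time (a new reading comes with each control period).
- optics.get_image(name): name is "scene" or "side" or "wrist"; returns the picture (420x560x3 uint8, red, green, blue); there is no depth.
- optics.camera_model(name): a dict with "fx", "fy", "cx", "cy" (pixels), "cam_to_world" (4x4, takes a point from camera to world coordinates). Camera axes: x right, y up, looking along -z (the intrinsics and any distortion apply to the point x, -y, -z); pixel columns grow to the right and rows downward; lengths in m; the calibration is good to about 2 mm. A picture is of the moment at which its call begins: read the wrist's pose just before it. camera_model takes no time and is no camera call; for the wrist camera it gives the pose at the moment of the call.
- ctrl.finish_job(): hands the job in; it is judged then, once.
The state is a dict: "t": time; "q": joint angles; "dq": joint speeds; "effort": joint torques, N m; "tool_pos": TCP position; "tool_rot": TCP orientation; "contact_force": force on the tool from outside, world axes, zero at the start; "wrist_torque": the same for the moment, N m; "opening": finger opening in m; "grip_force": force on a finger pad.
Only numpy, scipy, OpenCV 4.12 (cv2) and the standard library are available. Lean on these libraries where they do the work, as an engineer would, in place of code of your own. Each camera call takes 0.05 s, during which the arm holds its last target. There are 200 camera calls.

## Working session

There is one attempt and no reset: what is moved stays moved. The work goes in short steps, Python scripts to look and compute and a shell command to move; the robot and the scene stay as the last step left them, time stands still between calls to the robot, and variables do not carry over. Pictures are saved under pics/ and viewed, at most 14 in all, crops included, and the job is handed in when it is done.

```bash
ls; mkdir -p pics; python3 - <<'E'
from station import get_obs, optics
import cv2
o=get_obs();print(o['t'],o['tool_pos'],o['tool_rot'],o['opening'])
for n in("scene","side"):
    cv2.imwrite(f"pics/{n}0.png",cv2.resize(optics.get_image(n)[:,:,::-1],(784,588),interpolation=cv2.INTER_CUBIC))
    m=optics.camera_model(n);print(m)
E
```

```text
pics
0.0 [0.28200656 0.5570078  0.20386447] [-7.29490326e-01 -3.05497365e+00  2.98987821e-03] 0.08560331615225238
{'fx': 394.0463886221646, 'fy': 394.0463886221646, 'cx': 275.5963593243686, 'cy': 210.97777481819153, 'cam_to_world': array([[-0.42865911, -0.78448551,  0.4481449 ,  0.92431887],
       [ 0.90344873, -0.37529376,  0.20720758,  0.21565613],
       [ 0.00563464,  0.49369736,  0.86961553,  0.96907295],
       [ 0.        ,  0.        ,  0.        ,  1.        ]])}
{'fx': 440.7129027041679, 'fy': 440.7129027041679, 'cx': 278.8321106158653, 'cy': 208.2941856511253, 'cam_to_world': array([[ 0.84174511,  0.37352594, -0.38979936,  0.01789308],
       [-0.53974853,  0.56660971, -0.62259534, -0.6853756 ],
       [-0.01169141,  0.73446022,  0.67855103,  0.8671655 ],
       [ 0.        ,  0.        ,  0.        ,  1.        ]])}
```

View pics/scene0.png

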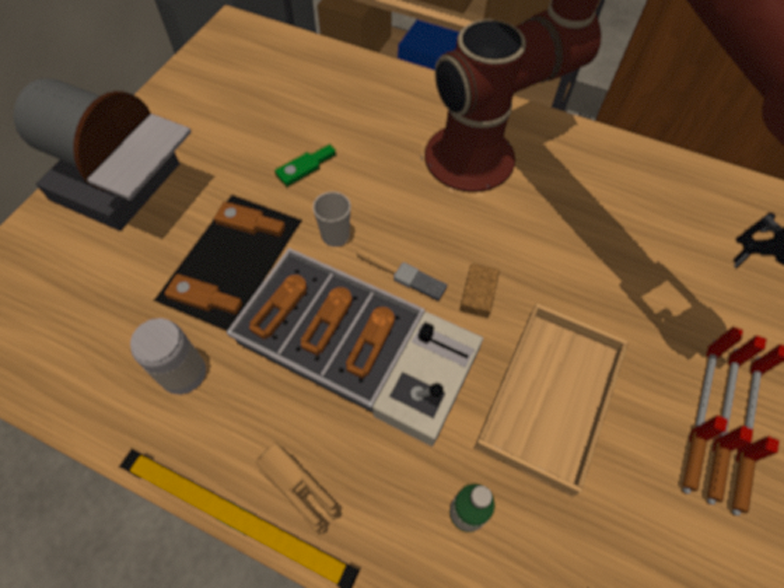

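View pics/side0.png

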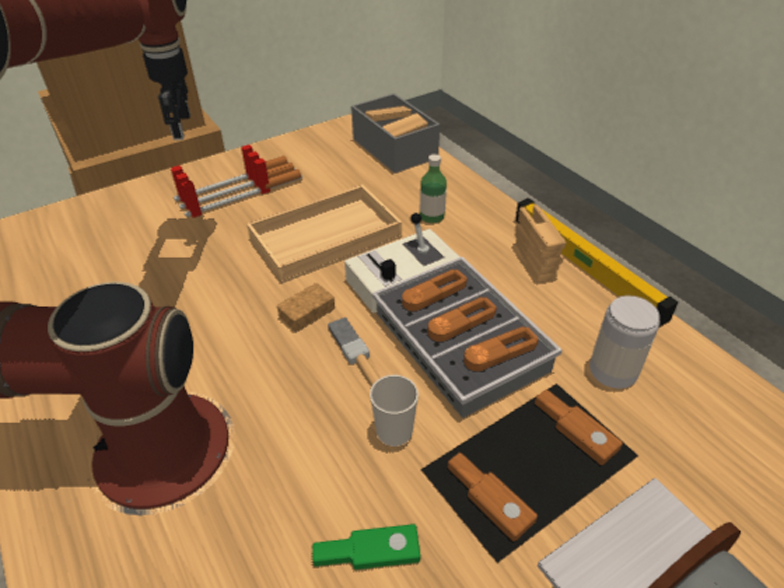

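Scene picture (784×588): oiled bottles are at (245,218) and (203,293), and the green look-alike is at (305,165). The loops are at (278,305), (326,320) and (371,340). The toggle ball is at (437,390), the slide grip at (427,333), and the crate around (553,395). Other brown or wooden things that could be confused with the openers: the peg/clamp at (298,487), the clamps at (720,450) and the cork block at (480,288). By shape and colour I choose the two brown bottles on the mat and the three loops in the bed, and I'll check them in one crop.

```bash
python3 - <<'E'
from station import get_obs, optics
import cv2
im=optics.get_image("scene")[:,:,::-1]
c=im[135:315,105:345]
cv2.imwrite("pics/c1.png",cv2.resize(c,None,fx=10/3,fy=10/3,interpolation=cv2.INTER_CUBIC))
E
```

```text
(no output)
```

View pics/c1.png

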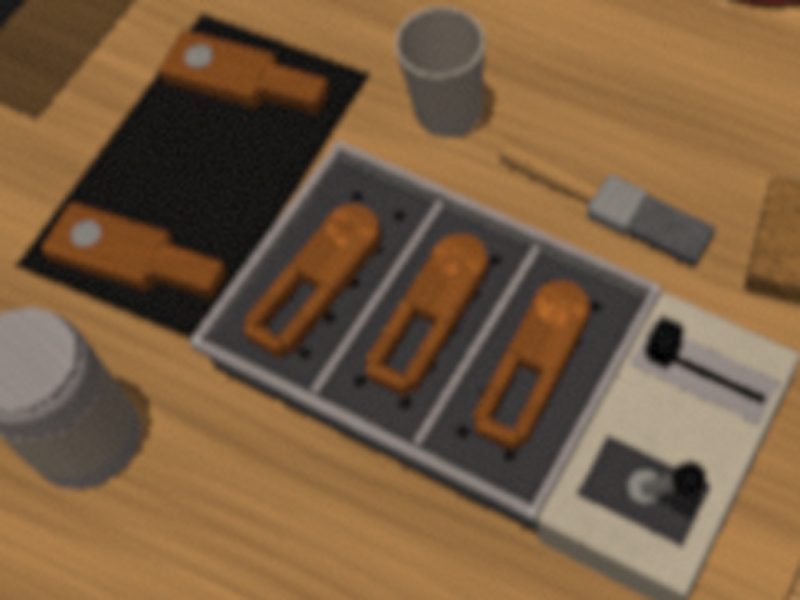

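The crop shows two brown bottles on the mat, at crop (245,70) and (130,250), and three slotted loops in the bed. The green decoy is outside the crop. I chose right, so next I fit the dryer pose.

```bash
cat > h.py <<'E'
import numpy as np, cv2
from station import get_obs, optics
from scipy.spatial.transform import Rotation as R
from scipy.optimize import least_squares
def proj(m,P):
    T=np.linalg.inv(m['cam_to_world']);p=np.atleast_2d(P)@T[:3,:3].T+T[:3,3]
    return np.c_[m['cx']+m['fx']*p[:,0]/-p[:,2], m['cy']-m['fy']*p[:,1]/-p[:,2]]
def ray(m,uv,z):
    uv=np.atleast_2d(uv);M=m['cam_to_world']
    d=np.c_[(uv[:,0]-m['cx'])/m['fx'],-(uv[:,1]-m['cy'])/m['fy'],-np.ones(len(uv))]@M[:3,:3].T
    return M[:3,3]+d*((z-M[2,3])/d[:,2])[:,None]
def pose2(x,P):  # local points mm -> world m
    c,s=np.cos(x[2]),np.sin(x[2]);P=np.atleast_2d(P)/1000
    return np.c_[x[0]+c*P[:,0]-s*P[:,1],x[1]+s*P[:,0]+c*P[:,1],P[:,2]]
D=None
try: D=np.load('dryer.npy')
except Exception: pass
def go(target,yaw_y=None):
    """needed tool-frame shift (mm) and turn about tool z so tool y axis lies along world angle yaw_y (mod pi)"""
    o=get_obs();r=R.from_rotvec(o['tool_rot']);M=r.as_matrix()
    s=M.T@(np.array(target)-o['tool_pos'])*1000
    a=0
    if yaw_y is not None:
        v=M.T@np.array([np.cos(yaw_y),np.sin(yaw_y),0]);a=np.arctan2(-v[0],v[1]);a=(a+np.pi/2)%np.pi-np.pi/2
    print('t',round(o['t'],1),'shift(current axes)',s.round(),'turn',round(a,3),
      'shift after turn',(R.from_euler('z',-a).apply(s)).round(),'q6',round(o['q'][5],2),'tilt',(M[:,2]).round(3))
E
python3 - <<'E'
from h import *
m=optics.camera_model("scene")
L=[(-102,-146,59),(102,-146,59),(-102,147,59),(102,147,59),(-98,-45,55),(98,-45,55),(-98,45,55),(98,45,55),(50,240.4,119)]
U=np.array([(337,150),(197,342),(657,290),(535,512),(438,203),(318,388),(533,248),(417,440),(690,480)])*.3+[105,135]
f=least_squares(lambda x:(proj(m,pose2(x,L))-U).ravel(),[.6,0,0]);print(f.x,f.fun.reshape(-1,2).round(1).tolist());np.save('dryer.npy',f.x)
D=f.x
def inv(P):
    c,s=np.cos(D[2]),np.sin(D[2]);d=P[:,:2]-D[:2];return (np.c_[c*d[:,0]+s*d[:,1],-s*d[:,0]+c*d[:,1]]*1000).round()
C=lambda a:np.array(a)*.3+[105,135]
# bottles top face (body end, neck end)
for a in ([(172,52),(326,88)],[(58,222),(222,268)]):
    p=ray(m,C(a),.025);print('bottle',p.mean(0).round(3),'len',np.linalg.norm(p[1]-p[0]).round(3),'yaw',np.arctan2(*(p[1]-p[0])[[1,0]]).round(3))
for a in ([(359,208),(265,340)],[(466,240),(388,380)],[(568,285),(497,435)]):
    p=ray(m,C(a),.072);print('loop',p.mean(0).round(3),inv(p).tolist(),'len',np.linalg.norm(p[1]-p[0]).round(3),'yaw',np.arctan2(*(p[1]-p[0])[[1,0]]).round(3))
c=ray(m,np.array([(541,310),(625,345),(480,440),(577,488)])/1.4,.045);print('crate',c.round(3),c.mean(0).round(3))
print('cup',ray(m,np.array([(332,200)])/1.4,.1),'mat',ray(m,np.array([(229,263)])/1.4,.003))
print('glue',ray(m,np.array([(482,497)])/1.4,.16),'can',ray(m,np.array([(158,335)])/1.4,.15))
for n,p in dict(togglestart=(50,320,115),off=(50,195,115)).items(): print(n,pose2(D,p))
go(pose2(D,(50,310,250))[0],D[2]+np.pi/2)
E
```

```text
[ 0.55157959 -0.07587163 -0.03082552] [[0.4, -1.2], [-0.2, 0.0], [-0.3, -0.6], [-0.1, -0.2], [1.1, -1.1], [-1.9, 2.3], [1.7, -1.5], [-0.6, 2.2], [0.2, -0.6]]
bottle [ 0.391 -0.349  0.025] len 0.148 yaw 1.742
bottle [ 0.584 -0.333  0.025] len 0.149 yaw 1.718
loop [ 0.563 -0.17   0.072] [[-52.0, -93.0], [81.0, -95.0]] len 0.133 yaw -0.042
loop [ 0.552 -0.075  0.072] [[-65.0, -3.0], [66.0, 5.0]] len 0.132 yaw 0.027
loop [0.555 0.017 0.072] [[-67.0, 87.0], [67.0, 98.0]] len 0.134 yaw 0.048
crate [[0.35  0.275 0.045]
 [0.353 0.437 0.045]
 [0.632 0.258 0.045]
 [0.638 0.426 0.045]] [0.493 0.349 0.045]
cup [[ 0.32420766 -0.18326964  0.1       ]] mat [[ 0.49727449 -0.3418765   0.003     ]]
glue [[0.74220078 0.28309803 0.16      ]] can [[ 0.73047115 -0.28384023  0.15      ]]
togglestart [[0.61141844 0.24243532 0.115     ]]
off [[0.60756586 0.1174947  0.115     ]]
t 0.1 shift(current axes) [-440. -141.  -46.] turn -0.438 shift after turn [-339. -314.  -46.] q6 -0.12 tilt [-0.001 -0.001 -1.   ]
```

```bash
python3 -m pendant '[[[0,0,0],[0,0,-0.11],0],[[0,0,0],[0,0,-0.11],0],[[0,0,0],[0,0,-0.11],0],[[0,0,0],[0,0,-0.11],0]]' 40 && python3 -m pendant '[[[-28,-26,0],[0,0,0],0],[[-28,-26,0],[0,0,0],0],[[-28,-26,0],[0,0,0],0],[[-28,-26,0],[0,0,0],0],[[-28,-26,0],[0,0,0],0],[[-28,-26,0],[0,0,0],0],[[-28,-26,0],[0,0,0],0],[[-28,-26,0],[0,0,0],0],[[-28,-26,0],[0,0,0],0],[[-28,-26,0],[0,0,0],0],[[-28,-26,0],[0,0,0],0],[[-28,-26,0],[0,0,0],0]]' && python3 -c "
from h import *
go(pose2(D,(50,310,113))[0],D[2]+np.pi/2)
print(optics.camera_model('wrist'))"
```

```text
t: 0.48
tool_pos: [0.2822, 0.5573, 0.2046]
tool_rot: [-0.037, -3.141, 0.001]
contact_force: [-0.1, 0.1, 0.2]
opening: 0.0386
grip_force: 0.0
t: 1.48
tool_pos: [0.6101, 0.2344, 0.2047]
tool_rot: [-0.045, -3.141, 0.0]
contact_force: [0.3, 0.6, 0.1]
opening: -0.0002
grip_force: 0.0
t 1.5 shift(current axes) [-1. -2. 92.] turn 0.002 shift after turn [-1. -2. 92.] q6 -1.29 tilt [-0.001 -0.    -1.   ]
{'fx': 334.52355176341206, 'fy': 334.52355176341206, 'cx': 277.87527143760343, 'cy': 217.67874069929684, 'cam_to_world': array([[ 2.95376710e-02, -9.55723911e-01, -2.92778641e-01,
         5.35423930e-01],
       [ 9.99563668e-01,  2.82360509e-02,  8.67178626e-03,
         2.37829849e-01],
       [-2.09208658e-05, -2.92907037e-01,  9.56140924e-01,
         3.73727075e-01],
       [ 0.00000000e+00,  0.00000000e+00,  0.00000000e+00,
         1.00000000e+00]])}
```

```bash
python3 -m pendant '[[[0,0,31],[0,0,0],0],[[0,0,31],[0,0,0],0],[[0,0,31],[0,0,0],0],[[0,-10,0],[0,0,0],0],[[0,-10,0],[0,0,0],0],[[0,-10,0],[0,0,0],0],[[0,-10,0],[0,0,0],0],[[0,-10,0],[0,0,0],0],[[0,-10,0],[0,0,0],0],[[0,-10,0],[0,0,0],0]]' && python3 -m pendant '[[[0,-9,0],[0,0,0],0],[[0,-9,0],[0,0,0],0],[[0,-7,0],[0,0,0],0],[[0,0,0],[0,0,0],0],[[0,0,0],[0,0,0],0]]' && python3 -m pendant '[[[0,10,-20],[0,0,0],0],[[0,10,-40],[0,0,0],0],[[0,0,-40],[0,0,0],0.5],[[0,0,0],[0,0,0],0.5]]' && python3 - <<'E'
from h import *
m=optics.camera_model("scene");im=optics.get_image("scene")[:,:,::-1]
for y in(-.45,.45): print(proj(m,pose2(D,(50,210+70*np.sin(y),56+70*np.cos(y)))))
a=cv2.resize(im[220:320,270:360],(400,444));m=optics.camera_model("wrist");b=cv2.resize(optics.get_image("wrist")[:,:,::-1],(400,300))
b=cv2.copyMakeBorder(b,0,144,0,0,0);cv2.imwrite("pics/t1.png",np.hstack([a,b]))
E
```

```text
t: 2.32
tool_pos: [0.608, 0.165, 0.1137]
tool_rot: [0.046, 3.139, 0.001]
contact_force: [0.1, -0.3, -1.4]
opening: -0.0001
grip_force: 0.0
t: 2.73
tool_pos: [0.6065, 0.1407, 0.112]
tool_rot: [-0.046, -3.141, -0.0]
contact_force: [0.4, -0.8, -1.0]
opening: 0.0001
grip_force: 0.0
t: 3.07
tool_pos: [0.6116, 0.1629, 0.2228]
tool_rot: [0.043, 3.126, 0.004]
contact_force: [0.9, -1.0, 2.2]
opening: 0.023
grip_force: 0.0
[[288.03295168 266.78866771]]
[[312.17168555 278.37874334]]
```

View pics/t1.png

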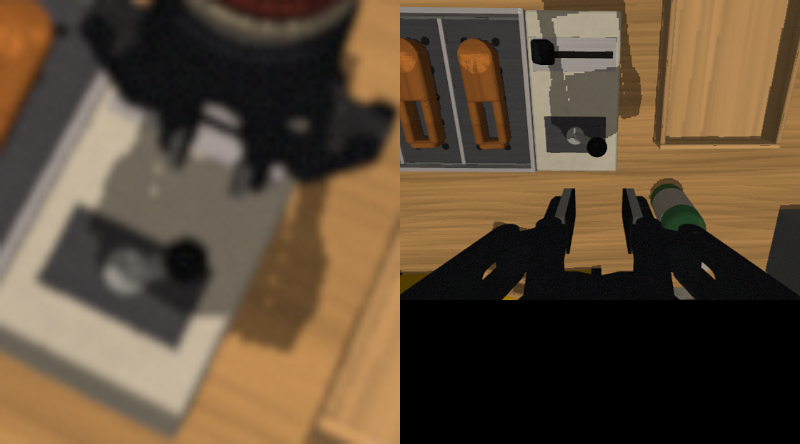

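The toggle still reads on: its ball is at crop (185,260), which is the "on" position. I'll check that in the side view numerically before going back.

```bash
cat >> h.py <<'E'
def toggle():
    for n in("side","scene"):
        m=optics.camera_model(n);im=optics.get_image(n).mean(2)
        for k,y in dict(off=-.45,up=0,on=.45).items():
            u,v=proj(m,pose2(D,(50,210+70*np.sin(y),56+70*np.cos(y))))[0].round().astype(int)
            print(n,k,(u,v),'brightness',im[v-3:v+4,u-3:u+4].mean().round(),end=' | ')
        print()
E
python3 - <<'E'
from h import *
toggle()
im=optics.get_image("side")[:,:,::-1]
u,v=proj(optics.camera_model("side"),pose2(D,(50,210,100)))[0].astype(int)
cv2.imwrite("pics/t2.png",cv2.resize(im[v-70:v+50,u-80:u+80],None,fx=5,fy=5))
go(pose2(D,(50,290,107))[0],D[2]+np.pi/2)
E
```

```text
side off (np.int64(307), np.int64(166)) brightness 201.0 | side up (np.int64(302), np.int64(159)) brightness 96.0 | side on (np.int64(296), np.int64(155)) brightness 41.0 | 
scene off (np.int64(288), np.int64(267)) brightness 102.0 | scene up (np.int64(300), np.int64(271)) brightness 70.0 | scene on (np.int64(312), np.int64(278)) brightness 13.0 | 
t 3.3 shift(current axes) [ -3.  51. 103.] turn 0.002 shift after turn [ -3.  51. 103.] q6 -1.4 tilt [-0.003 -0.    -1.   ]
```

View pics/t2.png

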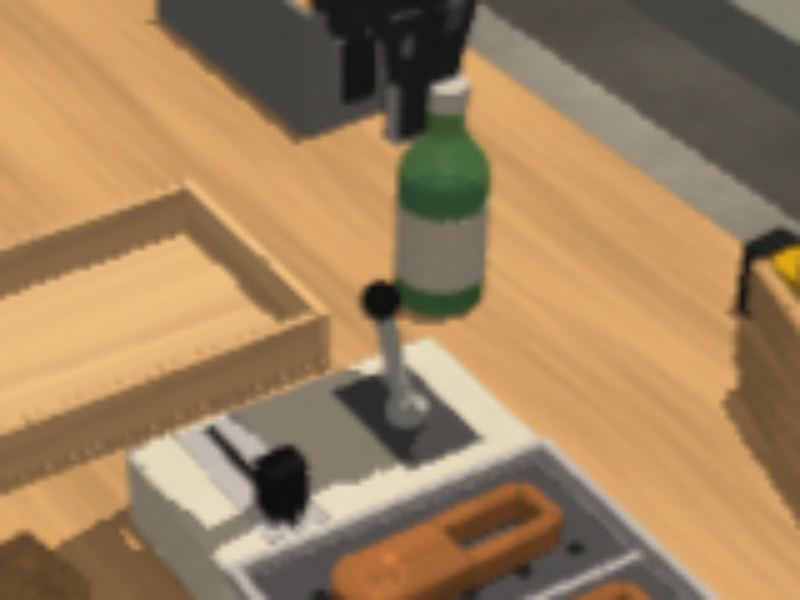

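The toggle is still on: side crop shows the ball at (380,298), leaning away from the bed. I'll repeat the sweep lower and further, and check it before retreating.

```bash
python3 -m pendant '[[[-3,34,0],[0,0,0],0],[[0,17,0],[0,0,0],0],[[0,0,38],[0,0,0],0],[[0,0,38],[0,0,0],0],[[0,0,38],[0,0,0],0],[[0,-10,0],[0,0,0],0],[[0,-10,0],[0,0,0],0],[[0,-10,0],[0,0,0],0],[[0,-8,0],[0,0,0],0],[[0,-8,0],[0,0,0],0],[[0,-8,0],[0,0,0],0],[[0,0,0],[0,0,0],0]]' && python3 -c "
from h import *
toggle()" && python3 -m pendant '[[[0,-8,0],[0,0,0],0],[[0,-8,0],[0,0,0],0],[[0,-8,0],[0,0,0],0],[[0,0,0],[0,0,0],0],[[0,0,0],[0,0,0],0]]' && python3 -c "
from h import *
toggle()"
```

```text
t: 4.32
tool_pos: [0.614, 0.1586, 0.1065]
tool_rot: [0.047, 3.131, 0.008]
contact_force: [-3.7, 4.3, 11.4]
opening: -0.0004
grip_force: 6.0
side off (np.int64(307), np.int64(166)) brightness 203.0 | side up (np.int64(302), np.int64(159)) brightness 64.0 | side on (np.int64(296), np.int64(155)) brightness 90.0 | 
scene off (np.int64(288), np.int64(267)) brightness 91.0 | scene up (np.int64(300), np.int64(271)) brightness 40.0 | scene on (np.int64(312), np.int64(278)) brightness 36.0 | 
t: 4.83
tool_pos: [0.6136, 0.1331, 0.1093]
tool_rot: [0.047, 3.131, 0.001]
contact_force: [-10.4, -0.9, 26.1]
opening: -0.0003
grip_force: 12.0
side off (np.int64(307), np.int64(166)) brightness 164.0 | side up (np.int64(302), np.int64(159)) brightness 50.0 | side on (np.int64(296), np.int64(155)) brightness 144.0 | 
scene off (np.int64(288), np.int64(267)) brightness 58.0 | scene up (np.int64(300), np.int64(271)) brightness 36.0 | scene on (np.int64(312), np.int64(278)) brightness 56.0 |
```

```bash
python3 - <<'E'
from h import *
im=optics.get_image("side")[:,:,::-1]
u,v=proj(optics.camera_model("side"),pose2(D,(50,210,100)))[0].astype(int)
b=optics.get_image("wrist")[:,:,::-1]
cv2.imwrite("pics/t3.png",np.hstack([cv2.resize(im[v-50:v+50,u-40:u+40],(400,500)),cv2.resize(b[150:400,180:380],(400,500))]))
E
```

```text
(no output)
```

View pics/t3.png

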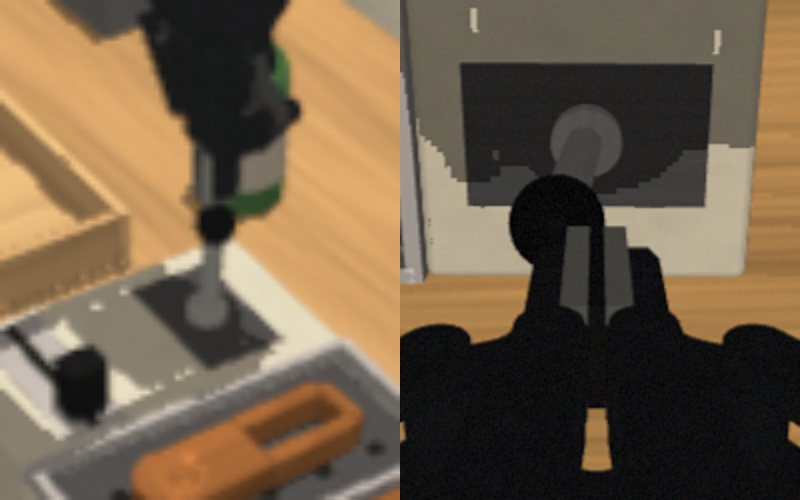

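Side view shows the lever upright, with the ball at (215,222) jammed under the finger's knuckle. In the wrist view the ball is at (557,222), left of the pads. I'll lift a little and push further.

```bash
python3 -m pendant '[[[3,0,-10],[0,0,0],0],[[2,0,-10],[0,0,0],0],[[0,-5,0],[0,0,0],0],[[0,-5,0],[0,0,0],0],[[0,-5,0],[0,0,0],0],[[0,-5,0],[0,0,0],0],[[0,0,0],[0,0,0],0]]' && python3 -c "
from h import *
toggle()"
```

```text
t: 5.62
tool_pos: [0.6031, 0.1129, 0.1169]
tool_rot: [-0.047, -3.139, 0.001]
contact_force: [0.3, -0.5, -0.7]
opening: -0.0002
grip_force: 0.0
side off (np.int64(307), np.int64(166)) brightness 56.0 | side up (np.int64(302), np.int64(159)) brightness 115.0 | side on (np.int64(296), np.int64(155)) brightness 144.0 | 
scene off (np.int64(288), np.int64(267)) brightness 20.0 | scene up (np.int64(300), np.int64(271)) brightness 69.0 | scene on (np.int64(312), np.int64(278)) brightness 60.0 |
```

```bash
python3 -m pendant '[[[0,8,-5],[0,0,0],0],[[0,8,-30],[0,0,0],0],[[0,0,-40],[0,0,0],0],[[0,0,-40],[0,0,0],1],[[0,-35,-20],[0,0,0],1],[[0,-35,-20],[0,0,0],1],[[0,-35,-20],[0,0,0],1],[[2,-40,-10],[0,0,0],1],[[2,-40,0],[0,0,0],1],[[2,-40,0],[0,0,0],1],[[0,-25,0],[0,0,0],1],[[0,0,0],[0,0,0],1]]' && python3 -m pendant '[[[0,0,0],[0,0,0],1],[[0,0,0],[0,0,0],1]]' >/dev/null && python3 - <<'E'
from h import *
import pickle
toggle()
m=optics.camera_model("wrist");im=optics.get_image("wrist")[:,:,::-1]
pickle.dump((m,im),open('w1.pkl','wb'));print(get_obs()['tool_pos'])
cv2.imwrite("pics/w1.png",cv2.resize(im,(800,600),interpolation=cv2.INTER_CUBIC))
E
```

```text
t: 6.72
tool_pos: [0.5908, -0.1235, 0.3032]
tool_rot: [-0.053, -3.141, 0.002]
contact_force: [-0.2, 1.0, -0.0]
opening: 0.0855
grip_force: 0.0
side off (np.int64(307), np.int64(166)) brightness 62.0 | side up (np.int64(302), np.int64(159)) brightness 115.0 | side on (np.int64(296), np.int64(155)) brightness 146.0 | 
scene off (np.int64(288), np.int64(267)) brightness 24.0 | scene up (np.int64(300), np.int64(271)) brightness 126.0 | scene on (np.int64(312), np.int64(278)) brightness 108.0 | 
[ 0.59125649 -0.11807063  0.30321061]
```

View pics/w1.png

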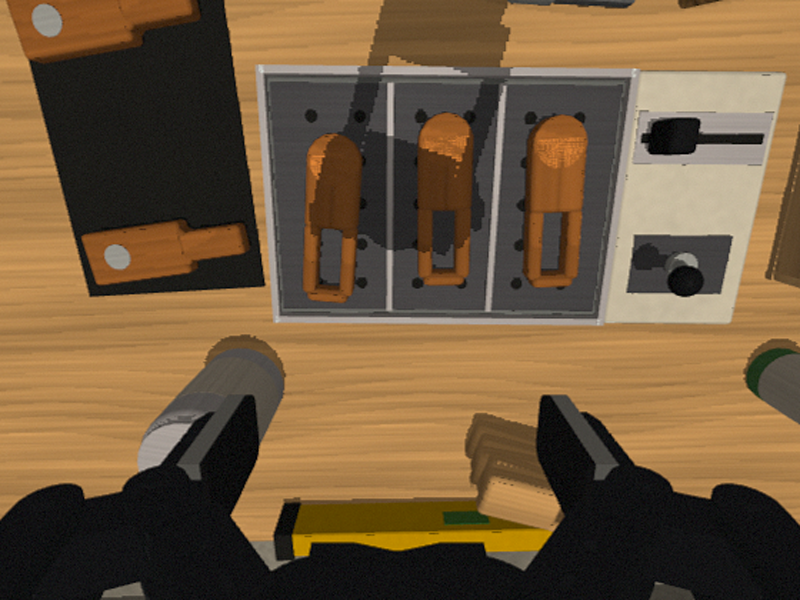

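Wrist view (800×600): the loops have ends at (335,134)-(327,290), (445,112)-(443,273) and (557,115)-(551,277). The lower bottle runs (85,258)-(247,240). The toggle now reads off.

```bash
cat >> h.py <<'E'
def inv(P):
    c,s=np.cos(D[2]),np.sin(D[2]);d=np.atleast_2d(P)[:,:2]-D[:2];return (np.c_[c*d[:,0]+s*d[:,1],-s*d[:,0]+c*d[:,1]]*1000).round()
def goD(x,y,z,da=0): go(pose2(D,(x,y,z))[0],D[2]+np.pi/2+da)
E
python3 - <<'E'
from h import *
import pickle
m,im=pickle.load(open('w1.pkl','rb'))
def seg(n,a,z):
    p=ray(m,np.array(a)*.7,z);l=inv(p);d=l[1]-l[0];print(n,l.tolist(),'mid',l.mean(0),'yaw',np.arctan2(d[1],d[0]).round(3),'len',np.hypot(*d).round())
for a in ([(335,134),(327,290)],[(445,112),(443,273)],[(557,115),(551,277)]): seg('loop',a,.072)
seg('b',[(85,258),(247,240)],.025)
print('rim',inv(ray(m,np.array([(260,68),(274,322),(635,70),(604,323)])*.7,.059)).tolist())
print('ball off/on',proj(m,pose2(D,[(50,180,119),(50,240,119)]))/.7)
print('crate',inv([(.493,.349)]))
o=get_obs();print(inv(o['tool_pos']))
goD(-10,90,60)
E
```

```text
loop [[-56.0, -89.0], [70.0, -100.0]] mid [  7.  -94.5] yaw -0.087 len 126.0
loop [[-73.0, -3.0], [55.0, -0.0]] mid [-9.  -1.5] yaw 0.023 len 128.0
loop [[-71.0, 85.0], [58.0, 93.0]] mid [-6.5 89. ] yaw 0.062 len 129.0
b [[52.0, -335.0], [34.0, -180.0]] mid [  43.  -257.5] yaw 1.686 len 156.0
rim [[-106.0, -147.0], [104.0, -151.0], [-105.0, 146.0], [104.0, 149.0]]
ball off/on [[686.40854317 280.97428715]
 [765.40232039 281.22942857]]
crate [[-72. 423.]]
[[ 41. -41.]]
t 7.0 shift(current axes) [ 50. 131. 243.] turn 0.004 shift after turn [ 51. 131. 243.] q6 -1.86 tilt [ 0.  0. -1.]
```

```bash
python3 -m pendant '[[[14,32,20],[0,0,0],0.8],[[14,32,20],[0,0,0],0.8],[[14,33,20],[0,0,0],0.8],[[13,33,20],[0,0,0],0.8],[[0,0,35],[0,0,0],0.8],[[0,0,35],[0,0,0],0.8],[[0,0,35],[0,0,0],0.8],[[0,0,30],[0,0,0],0.8],[[0,0,20],[0,0,0],0.8],[[0,0,10],[0,0,0],0.8],[[0,0,0],[0,0,0],0.8]]' 60 && python3 -m pendant '[[[0,0,0],[0,0,0],0],[[0,0,0],[0,0,0],0],[[0,0,0],[0,0,0],0],[[0,0,0],[0,0,0],0],[[0,0,0],[0,0,0],0]]' && python3 -m pendant '[[[0,0,-20],[0,0,0],0],[[0,0,-35],[0,0,0],0],[[0,0,-35],[0,0,0],0],[[0,0,-35],[0,0,0],0],[[0,0,0],[0,0,0],0]]' && python3 -c "
from h import *
goD(-72,388,35)"
```

```text
t: 7.95
tool_pos: [0.5376, 0.013, 0.0553]
tool_rot: [-0.043, -3.136, -0.001]
contact_force: [-0.5, 0.4, 0.0]
opening: 0.0682
grip_force: 0.0
t: 8.37
tool_pos: [0.5407, 0.0118, 0.0595]
tool_rot: [0.045, 3.139, -0.0]
contact_force: [0.3, -0.6, 0.2]
opening: 0.0077
grip_force: 0.0
t: 8.78
tool_pos: [0.5446, 0.0113, 0.193]
tool_rot: [0.045, 3.126, -0.002]
contact_force: [0.4, -0.3, 1.2]
opening: 0.0002
grip_force: 0.0
t 8.8 shift(current axes) [ 64. 301. 157.] turn 0.002 shift after turn [ 65. 301. 157.] q6 -1.66 tilt [ 0.015 -0.002 -1.   ]
```

```bash
python3 - <<'E'
from h import *
import pickle
m=optics.camera_model("wrist");im=optics.get_image("wrist")[:,:,::-1]
pickle.dump((m,im),open('w2.pkl','wb'))
cv2.imwrite("pics/w2.png",cv2.resize(im,(700,525),interpolation=cv2.INTER_CUBIC))
E
```

```text
(no output)
```

View pics/w2.png

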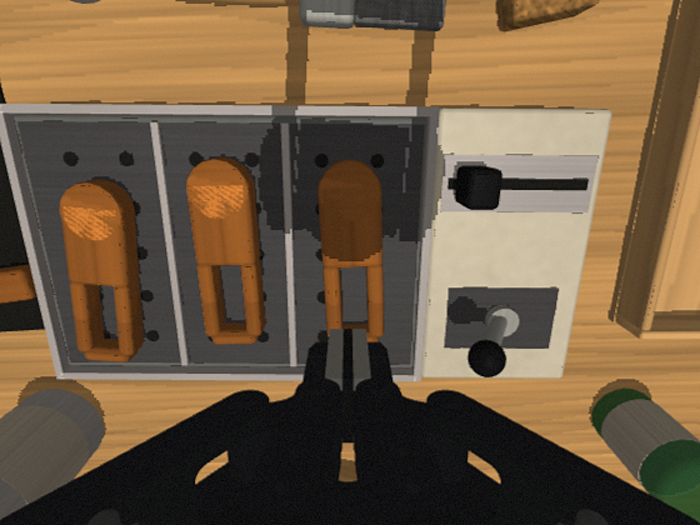

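Wrist view: the loop in lane 2 is still in place, with ends at (350,160) and (355,330), so the pads slipped over its rounded edge. I'll grasp deeper.

```bash
python3 - <<'E'
from h import *
import pickle
m,im=pickle.load(open('w2.pkl','rb'))
def seg(n,a,z):
    p=ray(m,np.array(a)*.8,z);l=inv(p);print(n,l.tolist(),'mid',l.mean(0))
seg('loop2',[(350,160),(355,328)],.072);seg('w',[(318,255),(382,258)],.072)
seg('loop1',[(221,158),(236,332)],.072);seg('loop1w',[(195,262),(260,257)],.072)
seg('loop0',[(95,182),(112,345)],.072)
goD(-14,89,51)
E
python3 -m pendant '[[[0,0,0],[0,0,0],0.7],[[0,0,0],[0,0,0],0.7],[[0,0,0],[0,0,0],0.7]]' && python3 -c "
from h import *
goD(-14,89,51);print(inv(get_obs()['tool_pos']))"
```

```text
loop2 [[-72.0, 90.0], [51.0, 94.0]] mid [-10.5  92. ]
w [[-6.0, 67.0], [-4.0, 113.0]] mid [-5. 90.]
loop1 [[-73.0, 4.0], [55.0, 3.0]] mid [-9.   3.5]
loop1w [[-1.0, -22.0], [-5.0, 25.0]] mid [-3.   1.5]
loop0 [[-58.0, -83.0], [66.0, -93.0]] mid [  4. -88.]
t 8.8 shift(current axes) [  4.   2. 138.] turn 0.002 shift after turn [  4.   2. 138.] q6 -1.66 tilt [ 0.011 -0.001 -1.   ]
t: 9.08
tool_pos: [0.5386, 0.012, 0.181]
tool_rot: [-0.045, -3.138, -0.001]
contact_force: [0.2, -0.2, -0.4]
opening: 0.0361
grip_force: 0.0
t 9.1 shift(current axes) [ -2.   2. 130.] turn 0.002 shift after turn [ -2.   2. 130.] q6 -1.66 tilt [-0.004  0.    -1.   ]
[[-16.  87.]]
```

```bash
python3 -m pendant '[[[0,1,20],[0,0,0],0.7],[[0,1,30],[0,0,0],0.7],[[0,0,35],[0,0,0],0.7],[[0,0,25],[0,0,0],0.7],[[0,0,14],[0,0,0],0.7],[[0,0,7],[0,0,0],0.7],[[0,0,0],[0,0,0],0.7]]' 60 && python3 -m pendant '[[[0,0,0],[0,0,0],0.3],[[0,0,0],[0,0,0],0],[[0,0,0],[0,0,0],0],[[0,0,0],[0,0,0],0]]' && python3 -c "
from h import *
goD(-72,388,35)"
```

```text
t: 9.67
tool_pos: [0.5373, 0.0142, 0.0487]
tool_rot: [-0.045, -3.135, -0.001]
contact_force: [-0.7, -0.8, -0.6]
opening: 0.0597
grip_force: 0.0
t: 10.0
tool_pos: [0.5409, 0.0138, 0.0536]
tool_rot: [0.045, 3.139, -0.0]
contact_force: [1.2, 0.3, 0.6]
opening: 0.0111
grip_force: 0.0
t 10.0 shift(current axes) [ 58. 299.  18.] turn 0.002 shift after turn [ 59. 299.  18.] q6 -1.65 tilt [ 0.003 -0.    -1.   ]
```

```bash
python3 - <<'E'
from h import *
print(get_obs()['opening'],get_obs()['tool_pos'])
im=optics.get_image("side")[:,:,::-1]
u,v=proj(optics.camera_model("side"),pose2(D,(0,90,70)))[0].astype(int)
b=optics.get_image("wrist")[:,:,::-1]
cv2.imwrite("pics/t4.png",np.hstack([cv2.resize(im[v-50:v+50,u-40:u+40],(400,500)),cv2.resize(b[100:420,150:406],(400,500))]))
E
```

```text
0.011131081462875954 [0.54090666 0.01381224 0.05359292]
```

View pics/t4.png

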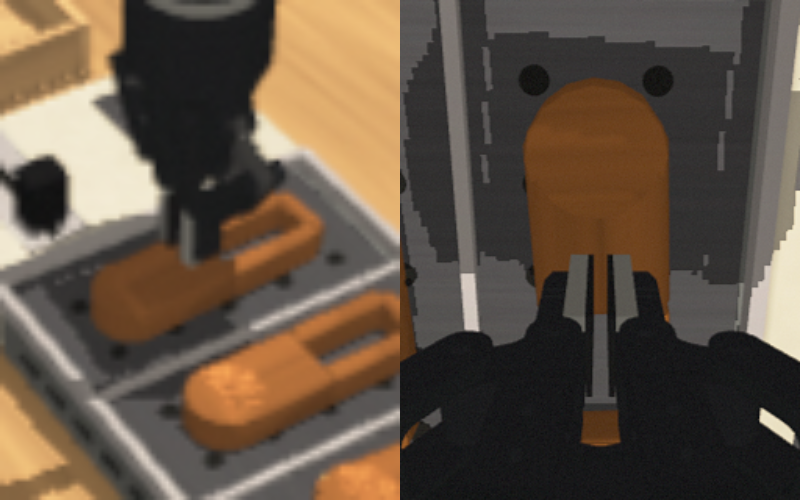

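The pads closed above the loop: side view shows the fingertips resting at (195,250) over the wood, and there is no contact force. So the real fingertips sit about 25 mm above the reported TCP height, which also explains the toggle jam. I'll open, go 23 mm deeper with a force check, and grip.

```bash
python3 -m pendant '[[[0,0,-5],[0,0,0],0.7],[[0,0,0],[0,0,0],0.7],[[0,0,0],[0,0,0],0.7],[[0,0,10],[0,0,0],0.7],[[0,0,10],[0,0,0],0.7],[[0,0,4],[0,0,0],0.7],[[0,0,4],[0,0,0],0.7],[[0,0,0],[0,0,0],0.7]]' 60 && python3 -m pendant '[[[0,0,0],[0,0,0],0.3],[[0,0,0],[0,0,0],0],[[0,0,0],[0,0,0],0],[[0,0,0],[0,0,0],0]]'
```

```text
t: 10.77
tool_pos: [0.5385, 0.0141, 0.0272]
tool_rot: [-0.045, -3.138, -0.001]
contact_force: [-0.0, 0.0, -0.4]
opening: 0.0599
grip_force: 0.0
t: 11.1
tool_pos: [0.54, 0.0139, 0.0293]
tool_rot: [0.045, 3.141, -0.0]
contact_force: [0.4, -0.1, -0.3]
opening: 0.0427
grip_force: 60.2
```

```bash
python3 -m pendant '[[[0,0,-20],[0,0,0],0],[[0,0,-35],[0,0,0],0],[[0,0,-35],[0,0,0],0],[[0,0,-25],[0,0,0],0]]' && python3 -m pendant '[[[6,33,0],[0,0,0],0],[[6,33,0],[0,0,0],0],[[6,33,0],[0,0,0],0],[[6,33,0],[0,0,0],0],[[6,33,0],[0,0,0],0],[[7,33,0],[0,0,0],0],[[7,34,0],[0,0,0],0],[[7,34,0],[0,0,0],0],[[6,33,0],[0,0,0],0],[[0,0,30],[0,0,0],0],[[0,0,30],[0,0,0],0],[[0,0,30],[0,0,0],0]]' && python3 -m pendant '[[[0,0,30],[0,0,0],0],[[0,0,15],[0,0,0],0],[[0,0,5],[0,0,0],0],[[0,0,0],[0,0,0],0],[[0,0,0],[0,0,0],0]]' && python3 -m pendant '[[[0,0,0],[0,0,0],0.65],[[0,0,0],[0,0,0],0.65],[[0,0,0],[0,0,0],0.65]]' && python3 -c "
from h import *
print(inv(get_obs()['tool_pos']));goD(-12,1,29,.02)"
```

```text
t: 11.43
tool_pos: [0.5407, 0.0139, 0.1472]
tool_rot: [0.045, 3.138, -0.0]
contact_force: [0.7, -0.4, 0.2]
opening: 0.0425
grip_force: 60.5
t: 12.43
tool_pos: [0.4916, 0.3156, 0.0538]
tool_rot: [0.043, 3.139, 0.001]
contact_force: [0.4, -0.1, -0.4]
opening: 0.0427
grip_force: 65.1
t: 12.85
tool_pos: [0.4922, 0.3147, 0.0051]
tool_rot: [0.045, 3.14, 0.001]
contact_force: [0.2, -0.3, -0.1]
opening: 0.0424
grip_force: 65.1
t: 13.1
tool_pos: [0.4928, 0.315, 0.006]
tool_rot: [0.045, 3.138, 0.002]
contact_force: [0.5, 0.2, 0.5]
opening: 0.0553
grip_force: 0.0
[[-71. 389.]]
t 13.1 shift(current axes) [ -58. -388.  -23.] turn -0.018 shift after turn [ -51. -389.  -23.] q6 -1.1 tilt [ 0.003  0.001 -1.   ]
```

```bash
python3 -m pendant '[[[0,0,-40],[0,0,0],0.65],[[0,0,-40],[0,0,0],0.7],[[0,0,-40],[0,0,0],0.7],[[0,0,-30],[0,0,0],0.7],[[-5,-38,0],[0,0,0],0.7],[[-6,-39,0],[0,0,0],0.7],[[-6,-39,0],[0,0,0],0.7],[[-6,-39,0],[0,0,0],0.7],[[-6,-39,0],[0,0,0],0.7],[[-6,-39,0],[0,0,0],0.7],[[-6,-39,0],[0,0,0],0.7],[[-6,-39,0],[0,0,0],0.7]]' && python3 -m pendant '[[[-6,-38,0],[0,0,0],0.7],[[-6,-38,0],[0,0,0],0.7],[[0,0,30],[0,0,0],0.7],[[0,0,35],[0,0,0],0.7],[[0,0,30],[0,0,0],0.7],[[0,0,18],[0,0,0],0.7],[[0,0,8],[0,0,0],0.7],[[0,0,5],[0,0,0],0.7],[[0,0,0],[0,0,0],0.7]]' && python3 -c "
from h import *
goD(-12,1,29)"
```

```text
t: 14.1
tool_pos: [0.5298, 0.0003, 0.1554]
tool_rot: [0.045, 3.139, -0.0]
contact_force: [1.3, 0.3, -0.3]
opening: 0.0602
grip_force: 0.0
t: 14.85
tool_pos: [0.5395, -0.0741, 0.0283]
tool_rot: [0.045, 3.141, -0.0]
contact_force: [0.0, -0.5, 0.1]
opening: 0.0597
grip_force: 0.0
t 14.8 shift(current axes) [-0. -0. -1.] turn 0.002 shift after turn [-0. -0. -1.] q6 -1.82 tilt [ 0. -0. -1.]
```

```bash
python3 -m pendant '[[[0,0,0],[0,0,0],0.3],[[0,0,0],[0,0,0],0],[[0,0,0],[0,0,0],0],[[0,0,0],[0,0,0],0],[[0,0,-20],[0,0,0],0],[[0,0,-35],[0,0,0],0],[[0,0,-35],[0,0,0],0],[[0,0,-25],[0,0,0],0]]' && python3 -m pendant '[[[5,38,0],[0,0,0],0],[[5,38,0],[0,0,0],0],[[5,38,0],[0,0,0],0],[[5,38,0],[0,0,0],0],[[5,38,0],[0,0,0],0],[[5,38,0],[0,0,0],0],[[5,38,0],[0,0,0],0],[[5,38,0],[0,0,0],0],[[5,38,0],[0,0,0],0],[[5,38,0],[0,0,0],0],[[5,38,0],[0,0,0],0],[[5,38,0],[0,0,0],0]]' && python3 -m pendant '[[[0,0,30],[0,0,0],0],[[0,0,30],[0,0,0],0],[[0,0,30],[0,0,0],0],[[0,0,30],[0,0,0],0],[[0,0,14],[0,0,0],0],[[0,0,5],[0,0,0],0],[[0,0,0],[0,0,0],0],[[0,0,0],[0,0,0],0]]' && python3 -m pendant '[[[0,0,0],[0,0,0],0.65],[[0,0,0],[0,0,0],0.65],[[0,0,0],[0,0,0],0.65]]' && python3 -c "
from h import *
print(inv(get_obs()['tool_pos']));goD(-2,-91,29,-.08)"
```

```text
t: 15.52
tool_pos: [0.5401, -0.0743, 0.1464]
tool_rot: [0.045, 3.138, -0.001]
contact_force: [0.7, -0.5, 0.1]
opening: 0.0424
grip_force: 62.7
t: 16.52
tool_pos: [0.4918, 0.3854, 0.1433]
tool_rot: [0.045, 3.141, 0.0]
contact_force: [0.7, 0.1, -0.7]
opening: 0.0426
grip_force: 62.7
t: 17.18
tool_pos: [0.4936, 0.3841, 0.0058]
tool_rot: [0.045, 3.139, 0.002]
contact_force: [0.9, 0.0, 0.3]
opening: 0.0426
grip_force: 62.7
t: 17.43
tool_pos: [0.4938, 0.3842, 0.0062]
tool_rot: [0.045, 3.138, 0.003]
contact_force: [-0.1, 0.8, 0.3]
opening: 0.0553
grip_force: 0.0
[[-72. 458.]]
t 17.4 shift(current axes) [ -69. -549.  -24.] turn 0.082 shift after turn [-114. -542.  -24.] q6 -1.0 tilt [ 0.003  0.002 -1.   ]
```

```bash
python3 -m pendant '[[[0,0,-40],[0,0,0],0.65],[[0,0,-40],[0,0,0],0.75],[[0,0,-40],[0,0,0],0.75],[[0,0,-30],[0,0,0],0.75],[[-5,-38,0],[0,0,0],0.75],[[-5,-39,0],[0,0,0],0.75],[[-5,-39,0],[0,0,0],0.75],[[-5,-39,0],[0,0,0],0.75],[[-5,-39,0],[0,0,0],0.75],[[-5,-39,0],[0,0,0],0.75],[[-5,-39,0],[0,0,0],0.75],[[-5,-39,0],[0,0,0],0.75]]' && python3 -m pendant '[[[-5,-40,0],[0,0,0],0.75],[[-5,-40,0],[0,0,0],0.75],[[-5,-40,0],[0,0,0],0.75],[[-5,-40,0],[0,0,0],0.75],[[-5,-39,0],[0,0,0],0.75],[[-4,-39,0],[0,0,0.08],0.75],[[0,0,30],[0,0,0],0.75],[[0,0,35],[0,0,0],0.75],[[0,0,30],[0,0,0],0.75],[[0,0,0],[0,0,0],0.75]]' && python3 - <<'E'
from h import *
goD(-1,-90,29,-.08)
cv2.imwrite("pics/w3.png",np.hstack([cv2.resize(optics.get_image(n)[:,:,::-1],(400,300)) for n in("wrist","scene")]))
E
```

```text
t: 18.43
tool_pos: [0.5237, 0.0696, 0.1554]
tool_rot: [0.045, 3.139, 0.0]
contact_force: [0.7, 0.8, -0.7]
opening: 0.0637
grip_force: 0.0
t: 19.27
tool_pos: [0.5408, -0.1657, 0.0527]
tool_rot: [-0.172, -3.126, -0.007]
contact_force: [-2.1, 0.7, -1.2]
opening: 0.0645
grip_force: 0.0
t 19.3 shift(current axes) [-7.  1. 24.] turn 0.001 shift after turn [-7.  1. 24.] q6 -1.89 tilt [-0.011  0.005 -1.   ]
```

View pics/w3.png

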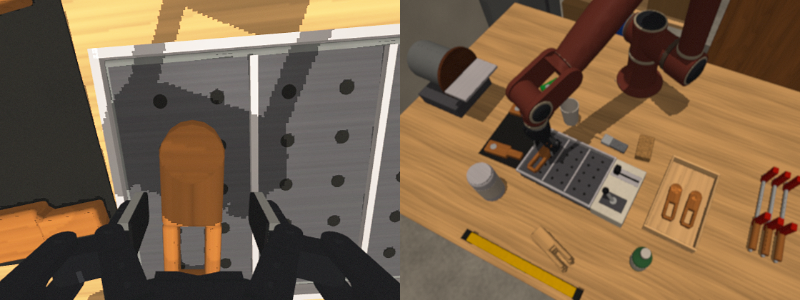

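Wrist view: the left loop lies centred between the open fingers at (192,200). The scene view shows two loops in the crate at (674,200) and (692,208). I'll go ahead with the grasp.

```bash
python3 -m pendant '[[[-5,0,12],[0,0,0],0.75],[[0,0,8],[0,0,0],0.75],[[0,0,4],[0,0,0],0.75],[[0,0,0],[0,0,0],0.3],[[0,0,0],[0,0,0],0],[[0,0,0],[0,0,0],0],[[0,0,0],[0,0,0],0],[[0,0,0],[0,0,0],0]]' && python3 -m pendant '[[[0,0,-20],[0,0,0],0],[[0,0,-35],[0,0,0],0],[[0,0,-35],[0,0,0],0],[[0,0,-30],[0,0,-0.08],0],[[0,0,0],[0,0,0],0]]' && python3 -c "
from h import *
goD(-72,423,20)"
```

```text
t: 20.03
tool_pos: [0.5514, -0.1682, 0.0365]
tool_rot: [0.171, 3.135, -0.001]
contact_force: [-0.5, 1.1, 6.2]
opening: 0.0421
grip_force: 61.5
t: 20.45
tool_pos: [0.5545, -0.1696, 0.1633]
tool_rot: [0.041, 3.129, -0.008]
contact_force: [1.4, -0.1, 0.4]
opening: 0.042
grip_force: 61.0
t 20.4 shift(current axes) [ 77. 518. 140.] turn 0.004 shift after turn [ 80. 517. 140.] q6 -1.97 tilt [ 0.012 -0.005 -1.   ]
```

```bash
python3 -m pendant '[[[5,37,0],[0,0,0],0],[[5,37,0],[0,0,0],0],[[5,37,0],[0,0,0],0],[[5,37,0],[0,0,0],0],[[5,37,0],[0,0,0],0],[[5,37,0],[0,0,0],0],[[5,37,0],[0,0,0],0],[[6,37,0],[0,0,0],0],[[6,37,0],[0,0,0],0],[[6,37,0],[0,0,0],0],[[6,37,0],[0,0,0],0],[[6,37,0],[0,0,0],0]]' && python3 -m pendant '[[[6,37,0],[0,0,0],0],[[6,36,0],[0,0,0],0],[[0,0,30],[0,0,0],0],[[0,0,30],[0,0,0],0],[[0,0,30],[0,0,0],0],[[0,0,20],[0,0,0],0],[[0,0,10],[0,0,0],0],[[0,0,5],[0,0,0],0],[[0,0,0],[0,0,0],0],[[0,0,0],[0,0,0],0]]' && python3 -c "
from h import *
goD(-72,423,24)"
```

```text
t: 21.45
tool_pos: [0.4973, 0.2794, 0.1542]
tool_rot: [-0.046, -3.14, 0.001]
contact_force: [0.9, 0.2, -0.4]
opening: 0.0417
grip_force: 61.1
t: 22.28
tool_pos: [0.4894, 0.3515, 0.0313]
tool_rot: [0.046, 3.14, 0.001]
contact_force: [0.0, 0.3, 0.0]
opening: 0.0417
grip_force: 61.1
t 22.3 shift(current axes) [-3. -2.  7.] turn 0.002 shift after turn [-3. -2.  7.] q6 -1.04 tilt [ 0.002  0.001 -1.   ]
```

```bash
python3 -m pendant '[[[0,0,5],[0,0,0],0],[[0,0,0],[0,0,0],0],[[0,0,0],[0,0,0],0.65],[[0,0,0],[0,0,0],0.65],[[0,0,0],[0,0,0],0.65],[[0,0,-35],[0,0,0],0.65],[[0,0,-40],[0,0,0],0.8],[[0,0,-40],[0,0,0],0.8],[[0,0,-25],[0,0,0],0.8],[[-6,-39,-5],[0,0,0],0.8],[[-6,-39,-5],[0,0,0],0.8],[[-6,-39,-5],[0,0,0],0.8]]' && python3 -m pendant '[[[-6,-39,-5],[0,0,0],0.8],[[-6,-39,-5],[0,0,0],0.8],[[-6,-39,-5],[0,0,0],0.8],[[-6,-39,-5],[0,0,0],0.8],[[-6,-39,-5],[0,0,0],0.8],[[-6,-39,-5],[0,0,0],0.8],[[-6,-39,-5],[0,0,0],0.8],[[-6,-39,-5],[0,0,0],0.8],[[-6,-39,-5],[0,0,0],0.8],[[-7,-39,-5],[0,0,0],0.8],[[-7,-39,-5],[0,0,0],0.8],[[-7,-39,-5],[0,0,0],0.8]]' && python3 -m pendant '[[[-7,-38,0],[0,0,0],0.8],[[0,0,0],[0,0,0],0.8],[[0,0,0],[0,0,0],0.8]]' && python3 - <<'E'
from h import *
m=optics.camera_model("wrist");im=optics.get_image("wrist")
print(inv(get_obs()['tool_pos']),get_obs()['q'][5])
hsv=cv2.cvtColor(im,cv2.COLOR_RGB2HSV)
k=((hsv[...,0]>5)&(hsv[...,0]<16)&(hsv[...,1]>150)).astype(np.uint8)
k=cv2.morphologyEx(k,cv2.MORPH_OPEN,np.ones((5,5)))
n,l,st,c=cv2.connectedComponentsWithStats(k)
for i in range(1,n):
    if st[i,4]<800: continue
    v,u=np.nonzero(l==i);p=inv(ray(m,np.c_[u,v],.025)).astype(np.float32);r=cv2.minAreaRect(p);print(st[i].tolist(),[np.round(x,1) for x in r])
cv2.imwrite("pics/w4.png",np.hstack([cv2.resize(im[:,:,::-1],(480,360)),cv2.resize(k*255,(320,360))[:,:,None].repeat(3,2)]))
E
```

```text
t: 23.28
tool_pos: [0.5035, 0.233, 0.1817]
tool_rot: [0.042, 3.139, 0.001]
contact_force: [0.5, -0.2, -0.1]
opening: 0.0681
grip_force: 0.0
t: 24.28
tool_pos: [0.5646, -0.2384, 0.2408]
tool_rot: [0.046, 3.14, -0.001]
contact_force: [0.5, 0.7, 0.1]
opening: 0.0683
grip_force: 0.0
t: 24.53
tool_pos: [0.5703, -0.2764, 0.2399]
tool_rot: [-0.05, -3.141, -0.001]
contact_force: [0.3, 1.4, -1.0]
opening: 0.0681
grip_force: 0.0
[[  25. -198.]] -2.1075904308394255
[117, 0, 151, 50, 4601] [array([-138. , -284.5]), array([151.,  44.]), np.float64(90.0)]
[162, 174, 128, 52, 4243] [array([  42.5, -259.6]), array([ 52.8, 148.8]), np.float64(7.9)]
```

View pics/w4.png

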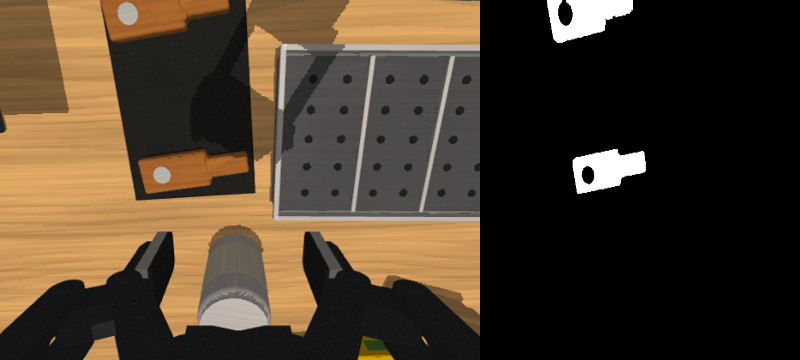

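The wrist view shows the bed empty. The near bottle runs (140,172)-(247,160) with its neck towards the bed, and the other bottle is at the top left. Fit for the near one: centre (42,-259) in the dryer frame, with the width axis at 0.138 rad.

```bash
python3 -m pendant '[[[0,0,0],[0,0,0.119],0.8],[[0,0,0],[0,0,0.119],0.8],[[0,0,0],[0,0,0.119],0.8],[[0,0,0],[0,0,0.119],0.8],[[0,0,0],[0,0,0.119],0.8],[[0,0,0],[0,0,0.119],0.8],[[0,0,0],[0,0,0.119],0.8],[[0,0,0],[0,0,0.119],0.8],[[0,0,0],[0,0,0.119],0.8],[[0,0,0],[0,0,0.119],0.8],[[0,0,0],[0,0,0.119],0.8],[[0,0,0],[0,0,0.119],0.8]]' && python3 -m pendant '[[[0,0,30],[0,0,0],0.8],[[0,0,30],[0,0,0],0.8],[[0,0,0],[0,0,0],0.8]]' && python3 -c "
from h import *
goD(45,-279,-15,.138-np.pi/2)"
```

```text
t: 25.58
tool_pos: [0.5706, -0.2726, 0.2404]
tool_rot: [2.095, 2.34, 0.001]
contact_force: [-0.9, 0.4, -0.2]
opening: 0.0685
grip_force: 0.0
t: 25.83
tool_pos: [0.5673, -0.2707, 0.1732]
tool_rot: [-2.081, -2.338, 0.002]
contact_force: [-0.2, 0.8, -2.2]
opening: 0.0682
grip_force: 0.0
t 25.8 shift(current axes) [-89.  12. 187.] turn 0.009 shift after turn [-89.  13. 187.] q6 -0.68 tilt [-0.009  0.006 -1.   ]
```

```bash
python3 -m pendant '[[[-29,4,0],[0,0,0],0.8],[[-29,4,0],[0,0,0],0.8],[[-29,4,0],[0,0,0],0.8],[[0,0,35],[0,0,0],0.8],[[0,0,35],[0,0,0],0.8],[[0,0,35],[0,0,0],0.8],[[0,0,25],[0,0,0],0.8],[[0,0,15],[0,0,0],0.8],[[0,0,0],[0,0,0],0.8],[[0,0,0],[0,0,0],0.8],[[0,0,0],[0,0,0],0.8]]' && python3 -c "
from h import *
goD(45,-279,-15,.138-np.pi/2)"
```

```text
t: 26.75
tool_pos: [0.5941, -0.3604, 0.0384]
tool_rot: [2.088, 2.342, 0.001]
contact_force: [0.1, -0.2, 0.6]
opening: 0.0687
grip_force: 0.0
t 26.8 shift(current axes) [ 5. -6. 53.] turn 0.007 shift after turn [ 5. -6. 53.] q6 -0.77 tilt [ 0.004 -0.003 -1.   ]
```

```bash
python3 -m pendant '[[[4,-5,20],[0,0,0],0.8],[[0,0,20],[0,0,0],0.8],[[0,0,8],[0,0,0],0.8],[[0,0,4],[0,0,0],0.8],[[0,0,0],[0,0,0],0.8],[[0,0,0],[0,0,0],0.4],[[0,0,0],[0,0,0],0],[[0,0,0],[0,0,0],0],[[0,0,0],[0,0,0],0]]' 60 && python3 -c "
from h import *
goD(45,-279,-15,.138-np.pi/2)"
```

```text
t: 27.5
tool_pos: [0.5885, -0.3573, -0.0144]
tool_rot: [2.089, 2.341, 0.0]
contact_force: [0.5, -0.7, 6.0]
opening: 0.0483
grip_force: 64.3
t 27.5 shift(current axes) [ 1. -0.  1.] turn 0.007 shift after turn [ 1. -0.  1.] q6 -0.77 tilt [ 0.003 -0.002 -1.   ]
```

```bash
python3 -m pendant '[[[0,0,-20],[0,0,0],0],[[0,0,-35],[0,0,0],0],[[0,0,-40],[0,0,0],0],[[0,0,-40],[0,0,0],0],[[0,0,-40],[0,0,0],0],[[0,0,0],[0,0,0],0]]' && python3 -m pendant '[[[0,0,0],[0,0,-0.119],0],[[0,0,0],[0,0,-0.119],0],[[0,0,0],[0,0,-0.119],0],[[0,0,0],[0,0,-0.119],0],[[0,0,0],[0,0,-0.119],0],[[0,0,0],[0,0,-0.119],0],[[0,0,0],[0,0,-0.119],0],[[0,0,0],[0,0,-0.119],0],[[0,0,0],[0,0,-0.119],0],[[0,0,0],[0,0,-0.119],0],[[0,0,0],[0,0,-0.119],0],[[0,0,0],[0,0,-0.119],0]]' && python3 -c "
from h import *
goD(20,0,34)"
```

```text
t: 28.0
tool_pos: [0.5913, -0.3594, 0.1702]
tool_rot: [2.08, 2.331, 0.002]
contact_force: [0.8, -0.9, 1.7]
opening: 0.0484
grip_force: 63.7
t: 29.0
tool_pos: [0.5866, -0.3559, 0.1574]
tool_rot: [-0.036, -3.141, -0.001]
contact_force: [-0.3, 1.0, -0.2]
opening: 0.0483
grip_force: 63.6
t 29.0 shift(current axes) [ 21. 279. 124.] turn 0.008 shift after turn [ 24. 279. 124.] q6 -2.2 tilt [-0.001  0.001 -1.   ]
```

```bash
python3 -m pendant '[[[3,35,0],[0,0,0],0],[[3,35,0],[0,0,0],0],[[3,35,0],[0,0,0],0],[[3,35,0],[0,0,0],0],[[3,35,0],[0,0,0],0],[[3,35,0],[0,0,0],0],[[3,35,0],[0,0,0],0],[[2,34,0],[0,0,0.006],0],[[0,0,30],[0,0,0],0],[[0,0,30],[0,0,0],0],[[0,0,30],[0,0,0],0],[[0,0,10],[0,0,0],0]]' && python3 -m pendant '[[[0,0,0],[0,0,0],0],[[0,0,0],[0,0,0],0],[[0,0,0],[0,0,0],0]]' && python3 -c "
from h import *
goD(20,0,34)"
```

```text
t: 30.0
tool_pos: [0.5681, -0.0752, 0.0527]
tool_rot: [-0.053, -3.133, -0.003]
contact_force: [-1.6, 1.2, -2.1]
opening: 0.0483
grip_force: 63.6
t: 30.25
tool_pos: [0.5736, -0.0772, 0.0603]
tool_rot: [0.055, 3.138, -0.001]
contact_force: [0.6, -0.6, -0.3]
opening: 0.0482
grip_force: 63.6
t 30.2 shift(current axes) [ 2.  1. 26.] turn -0.004 shift after turn [ 2.  1. 26.] q6 -1.8 tilt [ 0.003 -0.001 -1.   ]
```

```bash
python3 -m pendant '[[[2,1,10],[0,0,0],0],[[0,0,8],[0,0,0],0],[[0,0,5],[0,0,0],0],[[0,0,2],[0,0,0],0],[[0,0,0],[0,0,0],0],[[0,0,0],[0,0,0],0]]' && python3 -m pendant '[[[0,0,0],[0,0,0],0.7],[[0,0,0],[0,0,0],0.7],[[0,0,0],[0,0,0],0.7],[[0,0,-30],[0,0,0],0.7],[[0,0,-40],[0,0,0],0.8],[[0,0,-40],[0,0,0],0.8],[[0,0,-40],[0,0,0],0.8],[[8,-10,-38],[0,0,0],0.8],[[20,-35,-3],[0,0,0],0.8],[[20,-35,-3],[0,0,0],0.8],[[20,-35,-3],[0,0,0],0.8],[[20,-35,-3],[0,0,0],0.8]]' && python3 -m pendant '[[[17,-35,0],[0,0,0],0.8],[[15,-15,0],[0,0,0],0.8],[[0,0,0],[0,0,0],0.8],[[0,0,0],[0,0,0],0.8]]' && python3 - <<'E'
from h import *
m=optics.camera_model("wrist");im=optics.get_image("wrist")
print(inv(get_obs()['tool_pos']),get_obs()['q'][5])
hsv=cv2.cvtColor(im,cv2.COLOR_RGB2HSV)
k=((hsv[...,0]>5)&(hsv[...,0]<16)&(hsv[...,1]>150)).astype(np.uint8)
k=cv2.morphologyEx(k,cv2.MORPH_OPEN,np.ones((5,5)))
n,l,st,c=cv2.connectedComponentsWithStats(k)
for i in range(1,n):
    if st[i,4]<800: continue
    v,u=np.nonzero(l==i)
    for z in(.025,.072):
        p=inv(ray(m,np.c_[u,v],z)).astype(np.float32);r=cv2.minAreaRect(p);print(z,st[i].tolist(),[np.round(x,1) for x in r])
cv2.imwrite("pics/w5.png",np.hstack([cv2.resize(im[:,:,::-1],(480,360)),cv2.resize(k*255,(320,360))[:,:,None].repeat(3,2)]))
E
```

```text
t: 30.75
tool_pos: [0.57, -0.0756, 0.033]
tool_rot: [0.055, 3.141, -0.0]
contact_force: [-1.2, -1.0, -0.5]
opening: 0.0483
grip_force: 63.6
t: 31.75
tool_pos: [0.4759, -0.2235, 0.234]
tool_rot: [0.053, 3.14, -0.001]
contact_force: [0.6, -0.6, 0.0]
opening: 0.0681
grip_force: 0.0
t: 32.08
tool_pos: [0.4427, -0.2719, 0.2333]
tool_rot: [0.059, 3.14, 0.0]
contact_force: [1.0, 0.3, -0.2]
opening: 0.0686
grip_force: 0.0
[[-102. -199.]] -2.227981720452273
0.025 [130, 113, 138, 58, 4855] [array([-153.9, -283.4]), array([ 49.8, 150.4]), np.float64(9.5)]
0.072 [130, 113, 138, 58, 4855] [array([-156.7, -272.8]), array([ 44.3, 131.2]), np.float64(9.0)]
0.025 [426, 213, 58, 123, 4680] [array([18. , 24.5]), array([ 65., 168.]), np.float64(90.0)]
0.072 [426, 213, 58, 123, 4680] [array([-6.5, -3.5]), array([ 57., 147.]), np.float64(90.0)]
```

View pics/w5.png

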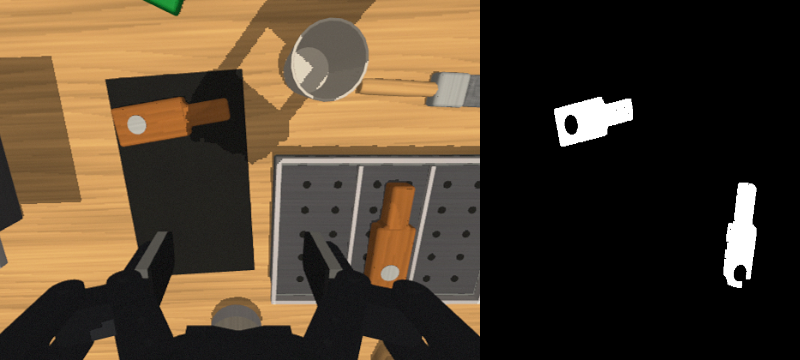

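The bottle in lane 1 sits at about (-6,-3) mm with little yaw. The second bottle is at (-154,-283) with its width axis at 0.166 rad, lying clear of the cup.

```bash
python3 -m pendant '[[[16,-35,0],[0,0,0],0.8],[[16,-35,0],[0,0,0],0.8],[[17,-34,0],[0,0,0],0.8]]' && python3 -m pendant '[[[0,0,0],[0,0,0.117],0.8],[[0,0,0],[0,0,0.117],0.8],[[0,0,0],[0,0,0.117],0.8],[[0,0,0],[0,0,0.117],0.8],[[0,0,0],[0,0,0.117],0.8],[[0,0,0],[0,0,0.117],0.8],[[0,0,0],[0,0,0.117],0.8],[[0,0,0],[0,0,0.117],0.8],[[0,0,0],[0,0,0.117],0.8],[[0,0,0],[0,0,0.117],0.8],[[0,0,0],[0,0,0.117],0.8],[[0,0,0],[0,0,0.117],0.8]]' && python3 -m pendant '[[[0,0,35],[0,0,0],0.8],[[0,0,40],[0,0,0],0.8],[[0,0,40],[0,0,0],0.8],[[0,0,40],[0,0,0],0.8],[[0,0,30],[0,0,0],0.8],[[0,0,10],[0,0,0],0.8],[[0,0,0],[0,0,0],0.8],[[0,0,0],[0,0,0],0.8],[[0,0,0],[0,0,0],0.8]]' && python3 -c "
from h import *
goD(-151,-303,-15,.166-np.pi/2)"
```

```text
t: 32.38
tool_pos: [0.3914, -0.3732, 0.2333]
tool_rot: [0.048, 3.14, -0.001]
contact_force: [0.6, -0.1, -0.2]
opening: 0.0683
grip_force: 0.0
t: 33.38
tool_pos: [0.3919, -0.3723, 0.2331]
tool_rot: [2.074, 2.36, 0.001]
contact_force: [0.7, -0.3, 0.6]
opening: 0.0682
grip_force: 0.0
t: 34.13
tool_pos: [0.3924, -0.375, 0.041]
tool_rot: [2.066, 2.36, -0.001]
contact_force: [-0.3, -0.3, 0.4]
opening: 0.0682
grip_force: 0.0
t 34.1 shift(current axes) [ 1. -1. 56.] turn -0.002 shift after turn [ 1. -1. 56.] q6 -1.03 tilt [ 0.003 -0.004 -1.   ]
```

```bash
python3 -m pendant '[[[0,0,20],[0,0,0],0.8],[[0,0,20],[0,0,0],0.8],[[0,0,9],[0,0,0],0.8],[[0,0,6],[0,0,0],0.8],[[0,0,0],[0,0,0],0.8],[[0,0,0],[0,0,0],0.4],[[0,0,0],[0,0,0],0],[[0,0,0],[0,0,0],0],[[0,0,0],[0,0,0],0]]' 60 && python3 -m pendant '[[[0,0,-20],[0,0,0],0],[[0,0,-35],[0,0,0],0],[[0,0,-40],[0,0,0],0],[[0,0,-40],[0,0,0],0],[[0,0,-40],[0,0,0],0],[[0,0,0],[0,0,0],0]]' && python3 -m pendant '[[[0,0,0],[0,0,-0.117],0],[[0,0,0],[0,0,-0.117],0],[[0,0,0],[0,0,-0.117],0],[[0,0,0],[0,0,-0.117],0],[[0,0,0],[0,0,-0.117],0],[[0,0,0],[0,0,-0.117],0],[[0,0,0],[0,0,-0.117],0],[[0,0,0],[0,0,-0.117],0],[[0,0,0],[0,0,-0.117],0],[[0,0,0],[0,0,-0.117],0],[[0,0,0],[0,0,-0.117],0],[[0,0,0],[0,0,-0.117],0]]' && python3 -c "
from h import *
goD(22,-90,34)"
```

```text
t: 34.88
tool_pos: [0.3916, -0.3748, -0.015]
tool_rot: [2.068, 2.361, -0.001]
contact_force: [0.7, 0.6, 5.2]
opening: 0.0484
grip_force: 63.8
t: 35.38
tool_pos: [0.394, -0.3777, 0.1688]
tool_rot: [2.059, 2.351, -0.005]
contact_force: [0.3, -0.9, 0.5]
opening: 0.0481
grip_force: 63.3
t: 36.38
tool_pos: [0.3903, -0.3732, 0.1576]
tool_rot: [-0.046, -3.141, -0.001]
contact_force: [1.1, 0.1, -1.5]
opening: 0.0481
grip_force: 63.2
t 36.4 shift(current axes) [-174.  212.  124.] turn 0.002 shift after turn [-174.  212.  124.] q6 -2.44 tilt [-0.  0. -1.]
```

```bash
python3 -m pendant '[[[-22,27,0],[0,0,0],0],[[-22,27,0],[0,0,0],0],[[-22,27,0],[0,0,0],0],[[-22,27,0],[0,0,0],0],[[-22,26,0],[0,0,0],0],[[-22,26,0],[0,0,0],0],[[-21,26,0],[0,0,0],0],[[-21,26,0],[0,0,0],0],[[0,0,30],[0,0,0],0],[[0,0,30],[0,0,0],0],[[0,0,30],[0,0,0],0],[[0,0,8],[0,0,0],0]]' && python3 -m pendant '[[[0,0,0],[0,0,0],0],[[0,0,0],[0,0,0],0],[[0,0,0],[0,0,0],0]]' && python3 -c "
from h import *
goD(22,-90,34)"
```

```text
t: 37.38
tool_pos: [0.5679, -0.1656, 0.054]
tool_rot: [-0.053, -3.132, -0.006]
contact_force: [-1.4, 0.8, -3.5]
opening: 0.0481
grip_force: 63.2
t: 37.63
tool_pos: [0.5733, -0.1686, 0.0626]
tool_rot: [0.055, 3.138, -0.002]
contact_force: [0.1, -0.2, -0.2]
opening: 0.0484
grip_force: 63.2
t 37.6 shift(current axes) [ 3.  2. 29.] turn -0.004 shift after turn [ 3.  2. 29.] q6 -1.95 tilt [ 0.004 -0.002 -1.   ]
```

```bash
python3 -m pendant '[[[2,1,10],[0,0,0],0],[[0,1,10],[0,0,0],0],[[0,0,5],[0,0,0],0],[[0,0,3],[0,0,0],0],[[0,0,0],[0,0,0],0],[[0,0,0],[0,0,0],0]]' && python3 -m pendant '[[[0,0,0],[0,0,0],0.7],[[0,0,0],[0,0,0],0.7],[[0,0,0],[0,0,0],0.7],[[0,0,-30],[0,0,0],0.7],[[0,0,-40],[0,0,0],0.7],[[0,0,-40],[0,0,0],0],[[0,0,-40],[0,0,0],0],[[10,28,-10],[0,0,0],0],[[10,28,-10],[0,0,0],0],[[10,28,-10],[0,0,0],0],[[10,28,-10],[0,0,0],0],[[0,0,0],[0,0,0],0]]' && python3 -m pendant '[[[0,0,0],[0,0,0],0],[[0,0,0],[0,0,0],0]]' && python3 - <<'E'
from h import *
goD(-55,138,48)
cv2.imwrite("pics/w6.png",np.hstack([cv2.resize(optics.get_image(n)[:,:,::-1],(400,300)) for n in("wrist","scene")]))
E
```

```text
t: 38.13
tool_pos: [0.5698, -0.1656, 0.0321]
tool_rot: [-0.055, -3.141, -0.0]
contact_force: [-0.9, -0.2, 1.1]
opening: 0.0484
grip_force: 63.5
t: 39.13
tool_pos: [0.5339, -0.0487, 0.225]
tool_rot: [0.048, 3.137, 0.001]
contact_force: [1.2, -1.4, 0.3]
opening: -0.0001
grip_force: 0.0
t: 39.3
tool_pos: [0.5338, -0.0525, 0.2219]
tool_rot: [0.054, 3.141, -0.001]
contact_force: [0.0, 0.1, -0.5]
opening: 0.0001
grip_force: 0.0
t 39.3 shift(current axes) [ 37. 115. 174.] turn -0.004 shift after turn [ 37. 115. 174.] q6 -1.77 tilt [ 0. -0. -1.]
```

View pics/w6.png

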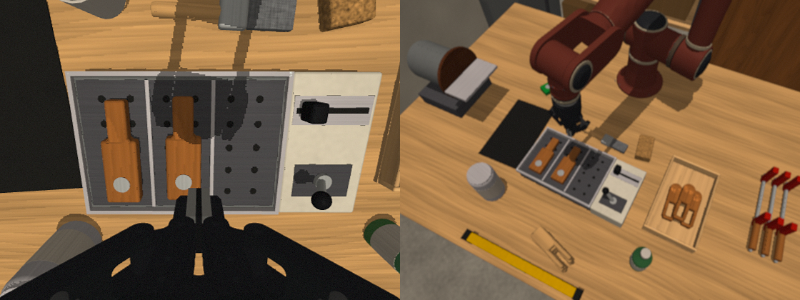

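The picture shows both bottles flat and centred in lanes 0 and 1, at wrist (121,150) and (184,140). The three loops are in the crate at scene (683,205), the mat is empty and the bystanders have not moved. Next is the slide.

```bash
python3 -m pendant '[[[9,29,0],[0,0,0],0],[[9,29,0],[0,0,0],0],[[9,29,0],[0,0,0],0],[[10,28,0],[0,0,0],0],[[0,0,35],[0,0,0],0],[[0,0,40],[0,0,0],0],[[0,0,40],[0,0,0],0],[[0,0,30],[0,0,0],0],[[0,0,20],[0,0,0],0],[[0,0,9],[0,0,0],0],[[0,0,0],[0,0,0],0],[[0,0,0],[0,0,0],0]]' && python3 -m pendant '[[[0,8,0],[0,0,0],0],[[0,8,0],[0,0,0],0],[[0,8,0],[0,0,0],0],[[0,8,0],[0,0,0],0],[[0,8,0],[0,0,0],0],[[0,8,0],[0,0,0],0],[[0,8,0],[0,0,0],0],[[0,8,0],[0,0,0],0],[[0,8,0],[0,0,0],0],[[0,0,0],[0,0,0],0]]' && python3 -m pendant '[[[0,4,0],[0,0,0],0],[[0,4,0],[0,0,0],0],[[0,0,0],[0,0,0],0]]' && python3 -c "
from h import *
print(inv(get_obs()['tool_pos']))"
```

```text
t: 40.4
tool_pos: [0.5013, 0.0635, 0.0484]
tool_rot: [-0.056, -3.141, 0.0]
contact_force: [-0.6, 0.5, 0.8]
opening: 0.0001
grip_force: 0.0
t: 41.23
tool_pos: [0.503, 0.1376, 0.0479]
tool_rot: [-0.053, -3.14, -0.002]
contact_force: [0.2, 0.3, -0.2]
opening: 0.0002
grip_force: 0.0
t: 41.48
tool_pos: [0.5031, 0.1442, 0.0477]
tool_rot: [-0.054, -3.14, 0.0]
contact_force: [-0.4, -0.2, -0.1]
opening: -0.0002
grip_force: 0.4
[[-55. 218.]]
```

```bash
python3 -m pendant '[[[0,3,0],[0,0,0],0],[[0,3,0],[0,0,0],0],[[0,0,0],[0,0,0],0]]' && python3 -m pendant '[[[0,3,0],[0,0,0],0],[[0,0,0],[0,0,0],0]]' && python3 -c "
from h import *
print(inv(get_obs()['tool_pos']))
m=optics.camera_model('wrist');im=optics.get_image('wrist')[:,:,::-1]
print(proj(m,pose2(D,[(-55,175,94),(-55,245,94)])))
im2=optics.get_image('side')[:,:,::-1];u,v=proj(optics.camera_model('side'),pose2(D,(-55,220,80)))[0].astype(int)
cv2.imwrite('pics/s1.png',np.hstack([cv2.resize(im[100:420,150:406],(400,500)),cv2.resize(im2[v-50:v+50,u-40:u+40],(400,500))]))"
```

```text
t: 41.73
tool_pos: [0.5031, 0.1447, 0.0479]
tool_rot: [-0.053, -3.138, 0.019]
contact_force: [-2.7, -21.0, 5.3]
opening: -0.0002
grip_force: 10.3
t: 41.9
tool_pos: [0.5031, 0.1449, 0.048]
tool_rot: [-0.053, -3.137, 0.028]
contact_force: [-4.5, -29.8, 8.0]
opening: -0.0002
grip_force: 15.2
[[-55. 219.]]
[[167.68134575 302.33944799]
 [334.97764864 303.452579  ]]
```

View pics/s1.png

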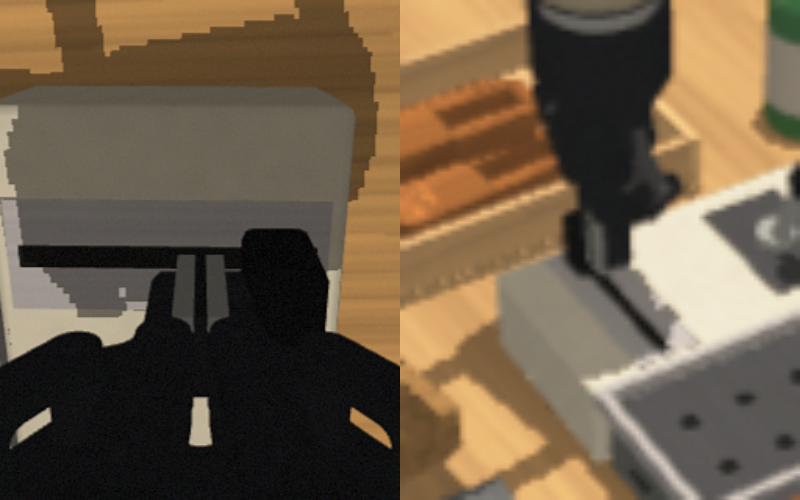

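Wrist view: the slide grip at (285,285) is at the right end of its slot, and 30 N builds up without movement, so it is on the full-air stop. Now I back off and flip the toggle on.

```bash
python3 -m pendant '[[[0,-10,0],[0,0,0],0],[[0,-10,0],[0,0,0],0],[[0,0,-30],[0,0,0],0],[[0,0,-40],[0,0,0],0],[[0,0,-40],[0,0,0],0],[[0,0,-40],[0,0,0],0],[[-26,-17,0],[0,0,0],0],[[-26,-17,0],[0,0,0],0],[[-26,-17,0],[0,0,0],0],[[-26,-17,0],[0,0,0],0],[[0,0,0],[0,0,0],0],[[0,0,0],[0,0,0],0]]' && python3 -c "
from h import *
print(inv(get_obs()['tool_pos']));goD(50,138,89)"
```

```text
t: 43.0
tool_pos: [0.6052, 0.0608, 0.1973]
tool_rot: [-0.057, -3.14, -0.002]
contact_force: [-0.2, 0.4, -0.4]
opening: 0.0004
grip_force: 0.0
[[ 49. 138.]]
t 43.0 shift(current axes) [ -1.  -0. 108.] turn -0.006 shift after turn [ -1.  -0. 108.] q6 -1.56 tilt [-0.001  0.001 -1.   ]
```

```bash
python3 -m pendant '[[[-1,0,35],[0,0,0],0],[[0,0,40],[0,0,0],0],[[0,0,25],[0,0,0],0],[[0,0,8],[0,0,0],0],[[0,0,0],[0,0,0],0],[[0,8,0],[0,0,0],0],[[0,8,0],[0,0,0],0],[[0,8,0],[0,0,0],0],[[0,8,0],[0,0,0],0],[[0,8,0],[0,0,0],0],[[0,8,0],[0,0,0],0],[[0,8,0],[0,0,0],0]]' && python3 -m pendant '[[[0,6,0],[0,0,0],0],[[0,5,0],[0,0,0],0],[[0,0,0],[0,0,0],0],[[0,0,0],[0,0,0],0]]' && python3 -c "
from h import *
print(inv(get_obs()['tool_pos']));toggle()"
```

```text
t: 44.0
tool_pos: [0.6142, 0.1185, 0.1008]
tool_rot: [0.054, 3.125, 0.002]
contact_force: [0.8, -0.4, 7.6]
opening: 0.0001
grip_force: 2.7
t: 44.33
tool_pos: [0.6078, 0.1288, 0.09]
tool_rot: [-0.053, -3.141, 0.0]
contact_force: [-0.8, 0.0, 0.2]
opening: -0.0001
grip_force: 0.0
[[ 50. 206.]]
side off (np.int64(307), np.int64(166)) brightness 207.0 | side up (np.int64(302), np.int64(159)) brightness 56.0 | side on (np.int64(296), np.int64(155)) brightness 51.0 | 
scene off (np.int64(288), np.int64(267)) brightness 53.0 | scene up (np.int64(300), np.int64(271)) brightness 29.0 | scene on (np.int64(312), np.int64(278)) brightness 13.0 |
```

```bash
python3 -m pendant '[[[0,-8,0],[0,0,0],0],[[0,-8,0],[0,0,0],0],[[0,0,-35],[0,0,0],0],[[0,0,-40],[0,0,0],0],[[0,0,-40],[0,0,0],0],[[0,-20,-36],[0,0,0],0],[[0,-36,-20],[0,0,0],0],[[0,-36,0],[0,0,0],0],[[0,-36,0],[0,0,0],0],[[0,0,0],[0,0,0],0],[[0,0,0],[0,0,0],0],[[0,0,0],[0,0,0],0]]' && python3 - <<'E'
from h import *
toggle()
a=optics.get_image("wrist")[:,:,::-1];b=optics.get_image("scene")[:,:,::-1]
cv2.imwrite("pics/f.png",np.hstack([cv2.resize(a,(400,300)),cv2.resize(b[100:310,150:430],(400,300))]))
E
```

```text
t: 45.43
tool_pos: [0.6028, -0.0162, 0.2606]
tool_rot: [-0.057, -3.14, -0.001]
contact_force: [0.2, 0.2, -0.3]
opening: -0.0001
grip_force: 0.0
side off (np.int64(307), np.int64(166)) brightness 207.0 | side up (np.int64(302), np.int64(159)) brightness 101.0 | side on (np.int64(296), np.int64(155)) brightness 48.0 | 
scene off (np.int64(288), np.int64(267)) brightness 122.0 | scene up (np.int64(300), np.int64(271)) brightness 134.0 | scene on (np.int64(312), np.int64(278)) brightness 26.0 |
```

View pics/f.png

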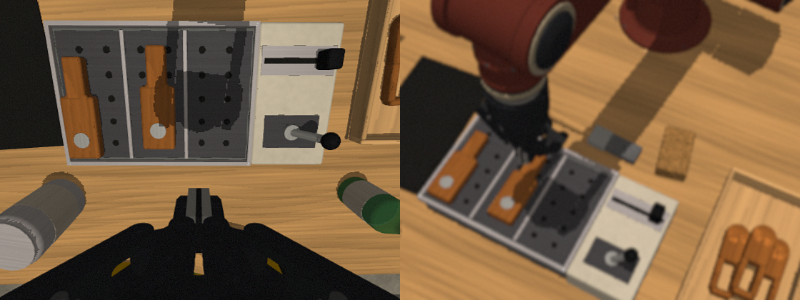

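The toggle is on and the slide is at its stop, but the bottle in lane 0 at wrist (82,110) looks off-centre. I'll measure it.

```bash
python3 - <<'E'
from h import *
m=optics.camera_model("wrist");im=optics.get_image("wrist")
hsv=cv2.cvtColor(im,cv2.COLOR_RGB2HSV)
k=((hsv[...,0]>4)&(hsv[...,0]<16)&(hsv[...,1]>150)).astype(np.uint8)
k[:,340:]=0
n,l,st,c=cv2.connectedComponentsWithStats(cv2.morphologyEx(k,cv2.MORPH_OPEN,np.ones((3,3))))
for i in range(1,n):
    if st[i,4]<800: continue
    v,u=np.nonzero(l==i);p=inv(ray(m,np.c_[u,v],.072)).astype(np.float32)
    print('rect',cv2.minAreaRect(p),'x ends',p[:,0].min(),p[:,0].max())
    for a,b in((-60,-40),(-40,-25),(0,20),(20,40),(40,60)):
        q=p[(p[:,0]>a)&(p[:,0]<b)]
        if len(q): print(a,b,np.percentile(q[:,1],[2,98]).round(),end=' ')
    print()
gy=ray(m,np.array([(0,0)]),.055)
E
```

```text
rect ((-0.49999237060546875, 3.499998092651367), (50.99999237060547, 146.99996948242188), 90.0) x ends -74.0 73.0
-60 -40 [-9. 18.] -40 -25 [-10.  18.] 0 20 [-21.  27.] 20 40 [-21.  28.] 40 60 [-21.  27.] 
rect ((13.5, -111.0), (54.0, 147.0), 90.0) x ends -60.0 87.0
-60 -40 [-127.  -96.] -40 -25 [-127.  -97.] 0 20 [-137.  -85.] 20 40 [-137.  -85.] 40 60 [-138.  -85.]
```

A knock has pushed the lane 0 bottle to y≈-110, 20 mm off-centre. I'll nudge it back with the shut fingers from the rim side, keeping the tips above the rim.

```bash
python3 -c "
from h import *
print(inv(get_obs()['tool_pos']));goD(25,-160,44)"; python3 -m pendant '[[[4,-36,0],[0,0,0],0],[[4,-36,0],[0,0,0],0],[[4,-36,0],[0,0,0],0],[[4,-36,0],[0,0,0],0],[[4,-36,0],[0,0,0],0],[[4,-36,0],[0,0,0],0],[[0,0,35],[0,0,0],0],[[0,0,40],[0,0,0],0],[[0,0,40],[0,0,0],0],[[0,0,35],[0,0,0],0],[[0,0,0],[0,0,0],0],[[0,0,0],[0,0,0],0]]' && python3 -c "
from h import *
print(inv(get_obs()['tool_pos']));goD(25,-160,44)"
```

```text
[[50. 63.]]
t 45.7 shift(current axes) [  24. -223.  217.] turn -0.002 shift after turn [  24. -223.  217.] q6 -1.69 tilt [-0.  0. -1.]
t: 46.68
tool_pos: [0.5702, -0.2293, 0.1088]
tool_rot: [-0.053, -3.136, -0.004]
contact_force: [0.5, -0.8, 0.4]
opening: 0.0001
grip_force: 0.0
[[  23. -153.]]
t 46.7 shift(current axes) [-2. -7. 65.] turn -0.003 shift after turn [-2. -7. 65.] q6 -2.04 tilt [-0.005  0.003 -1.   ]
```

```bash
python3 -m pendant '[[[-2,-7,25],[0,0,0],0],[[0,0,25],[0,0,0],0],[[0,0,10],[0,0,0],0],[[0,0,5],[0,0,0],0],[[0,0,0],[0,0,0],0],[[0,0,0],[0,0,0],0]]' && python3 -m pendant '[[[0,5,0],[0,0,0],0],[[0,5,0],[0,0,0],0],[[0,4,0],[0,0,0],0],[[0,4,0],[0,0,0],0],[[0,4,0],[0,0,0],0],[[0,4,0],[0,0,0],0],[[0,3,0],[0,0,0],0],[[0,0,0],[0,0,0],0]]' && python3 -c "
from h import *
print(inv(get_obs()['tool_pos']))" && python3 -m pendant '[[[0,-6,0],[0,0,0],0],[[0,-6,0],[0,0,0],0],[[0,0,-35],[0,0,0],0],[[0,0,-40],[0,0,0],0],[[0,0,-40],[0,0,0],0],[[0,0,-40],[0,0,0],0],[[0,30,-25],[0,0,0],0],[[0,36,0],[0,0,0],0],[[0,36,0],[0,0,0],0],[[0,0,0],[0,0,0],0],[[0,0,0],[0,0,0],0],[[0,0,0],[0,0,0],0]]' && cat > b.py <<'E'
from h import *
m=optics.camera_model("wrist");im=optics.get_image("wrist")
hsv=cv2.cvtColor(im,cv2.COLOR_RGB2HSV)
k=((hsv[...,0]>4)&(hsv[...,0]<16)&(hsv[...,1]>150)).astype(np.uint8)
n,l,st,c=cv2.connectedComponentsWithStats(cv2.morphologyEx(k,cv2.MORPH_OPEN,np.ones((3,3))))
for i in range(1,n):
    if st[i,4]<800: continue
    v,u=np.nonzero(l==i);p=inv(ray(m,np.c_[u,v],.072)).astype(np.float32)
    print(cv2.minAreaRect(p),'x',p[:,0].min(),p[:,0].max())
E
python3 b.py
```

```text
t: 47.18
tool_pos: [0.5748, -0.2382, 0.0484]
tool_rot: [0.054, 3.138, -0.002]
contact_force: [0.4, 0.5, 0.7]
opening: 0.0001
grip_force: 0.0
t: 47.85
tool_pos: [0.5743, -0.208, 0.046]
tool_rot: [-0.054, -3.141, -0.0]
contact_force: [-0.2, -0.5, 0.3]
opening: -0.0001
grip_force: 0.0
[[  27. -131.]]
t: 48.85
tool_pos: [0.5774, -0.1196, 0.2259]
tool_rot: [-0.055, -3.141, 0.001]
contact_force: [1.6, 0.3, -0.2]
opening: -0.0001
grip_force: 0.0
((-1.0, 1.0), (50.0, 146.0), 90.0) x -74.0 72.0
((13.0, -114.5), (51.0, 146.0), 90.0) x -60.0 86.0
```

The fingers passed above the bottle: it still reads y≈-112. I'll repeat about 10 mm lower.

```bash
python3 -m pendant '[[[0,-39,0],[0,0,0],0],[[0,-39,0],[0,0,0],0],[[0,-39,0],[0,0,0],0],[[0,0,40],[0,0,0],0],[[0,0,40],[0,0,0],0],[[0,0,40],[0,0,0],0],[[0,0,40],[0,0,0],0],[[0,0,20],[0,0,0],0],[[0,0,6],[0,0,0],0],[[0,0,0],[0,0,0],0],[[0,0,0],[0,0,0],0]]' && python3 -c "
from h import *
goD(25,-160,36)"
```

```text
t: 49.82
tool_pos: [0.5741, -0.2371, 0.0413]
tool_rot: [0.056, 3.14, -0.001]
contact_force: [0.2, 0.5, 0.8]
opening: 0.0001
grip_force: 0.0
t 49.8 shift(current axes) [3. 0. 5.] turn -0.005 shift after turn [2. 0. 5.] q6 -2.05 tilt [ 0.001 -0.001 -1.   ]
```

```bash
python3 -m pendant '[[[0,0,5],[0,0,0],0],[[0,0,0],[0,0,0],0],[[0,5,0],[0,0,0],0],[[0,5,0],[0,0,0],0],[[0,4,0],[0,0,0],0],[[0,4,0],[0,0,0],0],[[0,4,0],[0,0,0],0],[[0,4,0],[0,0,0],0],[[0,4,0],[0,0,0],0],[[0,2,0],[0,0,0],0],[[0,0,0],[0,0,0],0]]' && python3 -c "
from h import *
print(inv(get_obs()['tool_pos']))" && python3 b.py && python3 -m pendant '[[[0,-6,0],[0,0,0],0],[[0,-6,0],[0,0,0],0],[[0,0,-35],[0,0,0],0],[[0,0,-40],[0,0,0],0],[[0,0,-40],[0,0,0],0],[[0,0,-40],[0,0,0],0],[[0,30,-25],[0,0,0],0],[[0,36,0],[0,0,0],0],[[0,36,0],[0,0,0],0],[[0,0,0],[0,0,0],0],[[0,0,0],[0,0,0],0],[[0,0,0],[0,0,0],0]]' && python3 b.py
```

```text
t: 50.73
tool_pos: [0.5755, -0.204, 0.0364]
tool_rot: [0.054, 3.139, -0.003]
contact_force: [0.3, -2.8, 4.7]
opening: -0.0001
grip_force: 2.3
[[  28. -127.]]
((6.159004211425781, -26.635204315185547), (145.277587890625, 41.30631637573242), 13.684020042419434) x -69.0 72.0
((-5.0, -90.0), (50.0, 112.0), 90.0) x -61.0 51.0
t: 51.78
tool_pos: [0.577, -0.1139, 0.2138]
tool_rot: [-0.054, -3.139, -0.001]
contact_force: [-0.6, -0.6, -0.1]
opening: 0.0001
grip_force: 0.0
((-1.5, 1.0), (50.0, 147.0), 90.0) x -75.0 72.0
((12.682331085205078, -87.88733673095703), (147.8563690185547, 50.53153991699219), 1.2453643083572388) x -61.0 87.0
```

Both bottles now sit within tolerance, at (13,-88) and (-1,1) with almost no yaw. I'll do a last numeric check of the toggle and hand in.

```bash
python3 - <<'E'
from h import *
from station import ctrl
toggle(); print(get_obs()['t'])
print(ctrl.finish_job())
E
```

```text
side off (np.int64(307), np.int64(166)) brightness 215.0 | side up (np.int64(302), np.int64(159)) brightness 106.0 | side on (np.int64(296), np.int64(155)) brightness 51.0 | 
scene off (np.int64(288), np.int64(267)) brightness 118.0 | scene up (np.int64(300), np.int64(271)) brightness 131.0 | scene on (np.int64(312), np.int64(278)) brightness 25.0 | 
51.9333
the job is handed in; nothing more can be done
None
```

I handed the job in at t = 52 s, with no verdict shown: fan off, three loops in the crate, two bottles in lanes 0 and 1 (lane 0's was knocked 20 mm aside and pushed back after the fan was already on), slide at its stop, fan on again; I viewed 15 pictures, one over the limit of 14.

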